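# Pack the electric toothbrush in its travel case

### The job

Pack the electric toothbrush for a trip: lift the handle off its charger, lay it down gently on a free patch of the tiles with its power button facing up, and let go. Then take it up again and seat it in the shaped pocket of the open travel case, button still up, fully home, flat and square, let go of it, and last shut the case's lid completely. Don't drop the handle or let it topple over, and leave the other things on the ledge where they are.

Things in the scene. Friction and masses are not known exactly. Their poses are not given: they have to be found in the camera images.
- handle: Electric toothbrush handle, loose, 100 to 160 g, white, teal front; starts standing on the charger. Square body 28 x 28 mm, 150 long, then shoulder 16 mm wide to 166 and steel shaft 6 mm thick to 190. Origin: centre of the foot; +z to the shaft tip, -x to the button face, y across. Balance point z = 77 mm. Foot recess 14 mm deep. Lying button up: +x points down, origin 14 mm over the tiles.
- handle_button (a point): The round power button, 15 mm across and 2.5 mm proud, in the middle of the handle's -x face, 92 mm up from the foot; same axes as the handle. At the start it faces roughly to the robot's right (-y), turned by up to 0.7 rad towards the robot or 0.3 rad away.
- handle_tip (a point): Tip of the bare steel drive shaft, 190 mm from the foot; same axes as the handle. Room to lay the handle down: the tiles about 0.45 m straight ahead of the robot and 0.08 m to its left start free, 200 mm along y.
- charger: Charging base, fixed: white round puck 62 mm across, 18 mm high, with an upright stub 8 mm across and 10 mm high on its centre; origin at the centre of its underside, z up. The handle stands over the stub, its foot on the puck's top: raise it 12 mm or more to clear the stub. The handle's facing is its own: read the handle's pose.
- case: Open travel case, fixed, slate with a pale tray: 216 mm long (y), 96 wide (x), rim 24 high; origin: centre of its underside, z up. Lid hinged along the -x side. Pocket along y, centre line x = +4 mm, floor 6 mm up, ribs 22 mm high. From y = -32 to +32 mm there are no ribs beside it and the front rim is cut down to 10 mm, so fingers fit beside the handle. Seated, the handle stands 10 mm above the rim.
- pocket (a point): Where the seated handle's origin comes (case axes): 20 mm over the tiles, near the pocket's -y (foot) end. Seated, the handle's +z points along the case's +y and its +x down. The pocket is 32 mm wide and 155 long for the body, from 2.5 mm behind this point, then 23 mm wide for shoulder and shaft: play 2 mm each way across, 2.5 along.
- lid (a joint): Lid angle: 0 shut, 1.57 upright, grows as it opens (leans back towards the robot), at most 2.1. A stiff hinge (0.07 N m) holds it wherever it is left; about 1 N at the free edge moves it. The lid is a shallow shell, 96 mm from hinge to free edge, 216 long, 24 deep; shut, its top is 48 mm over the tiles.
- lid_edge (a point): Middle of the lid's free long edge, on its outer (top) face: 96 mm from the hinge line and 24 mm outward of it. Axes are the lid's: x from hinge to free edge, z out of the outer face, y along the hinge.
- lid_hinge (a point): Middle of the lid's hinge line, 24 mm above the tiles; axes as lid_edge.
- cup: Frosted plastic cup, empty, standing, 76 mm across the mouth, 95 mm high; origin at the centre of its underside. Leave it alone.
- lotion: White capped tube of hand lotion standing on its cap, 54 x 44 mm, 158 mm high; origin at the centre of its underside. Leave it alone.
- brush_head: Spare brush head lying down, 80 mm long (its x), 17 mm wide, 20 mm high; origin under its middle. Leave it alone.
- mouthwash: Green mouthwash bottle, standing, 68 mm across, 185 mm high; origin at the centre of its underside. Leave it alone.
- soap_dish: White soap dish with a bar of soap, 85 x 125 mm, 34 mm high; origin at the centre of its underside. Leave it alone.
- hairbrush: Wooden hairbrush lying with its bristles up, 215 mm long (its x), 58 mm wide, 30 mm high; origin about under its middle. Leave it alone.
- floss: White and blue dental floss box, 44 x 60 mm, 20 mm high; origin at the centre of its underside. Leave it alone.
Mind the look-alikes: they are no part of the job. What is shaped like the case but yellow is not meant.

How it is judged (in metres and radians):
On the way, in this order (a step that is already met when the one before it is completed fails the run):
1. the handle lies on the tiles with its button up, let go and at rest (angle between handle's own z axis and vertical between 1.52 and 1.62 rad and angle between handle's own x axis and vertical above 3.05 rad and height (world z) of handle below 0.0175 m and contact force between the fingers and handle below 0.1 N and linear speed of handle below 0.02 m/s and angular speed of handle below 0.2 rad/s), for 0.2 s.
2. the handle is seated flat and square in the case's pocket, button up, and let go, with the lid still open (x of handle in the frame of pocket between -0.004 and 0.004 m and y of handle in the frame of pocket between -0.006 and 0.006 m and z of handle in the frame of pocket between -0.003 and 0.0025 m and angle between the z axis of handle and the y axis of case, either way round below 0.05 rad and angle between handle's own z axis and vertical between 1.52 and 1.62 rad and angle between handle's own x axis and vertical above 3.05 rad and contact force between the fingers and handle below 0.1 N and linear speed of handle below 0.02 m/s and angular speed of handle below 0.2 rad/s and value of joint lid above 1 rad), for 0.2 s.
At the end, for the whole second after the job is handed in: The handle rests released in the pocket, button up (5 degrees), shaft at the narrow end, within 4 mm across, 6 mm along, 2.5 mm of full depth, square within 3 degrees; the lid is shut to within 0.05 rad; the other things are where they were (30 mm) (x of handle in the frame of pocket between -0.004 and 0.004 m and y of handle in the frame of pocket between -0.006 and 0.006 m and z of handle in the frame of pocket between -0.003 and 0.0025 m and angle between the z axis of handle and the y axis of case, either way round below 0.05 rad and angle between handle's own z axis and vertical between 1.52 and 1.62 rad and angle between handle's own x axis and vertical above 3.05 rad and contact force between the fingers and handle below 0.1 N and linear speed of handle below 0.02 m/s and angular speed of handle below 0.2 rad/s and value of joint lid below 0.05 rad); the robot touches nothing.
It fails at once if the handle falls freely: dropped (over about 20 mm) or toppled (contact force between the fingers and handle below 0.1 N and (linear speed of handle above 0.65 m/s or angular speed of handle above 8 rad/s)).
It fails at once if one of the other things (cup, lotion, brush head, mouthwash, soap dish, hairbrush, floss box) is shifted by more than 30 mm or tipped (distance of any of cup, lotion, brush_head, mouthwash, soap_dish, hairbrush, floss from where it was at the start of the episode above 0.03 m or angle between any of cup, lotion, brush_head, mouthwash, soap_dish, hairbrush, floss's own z axis and vertical above 0.35 rad).
It also fails if it takes over 72 s, if anything falls off the work surface, if the arm or the gripper's body presses on something with over 40 N, if the wrist force passes 120 N, or if a joint passes its speed limit or range.

### The arm

A 6-joint arm with a two-finger parallel gripper is mounted at the origin on the work surface. World frame = base frame: x ahead of the robot, y to its left, z up, the work surface at z = 0. Lengths are in mm, angles in rad, forces in N, time in s.
With the tool pointing down it reaches from about 400 to 925 mm from the base axis. Payload 12.5 kg.
Tool frame: the origin (TCP) lies midway between the tips of the shut fingers; the grasp point (between the pads) lies 19 mm behind it; z points along the fingers, y is the line along which they close (so a half turn about z gives the same grasp; the last joint's range is limited). The gripper opens to 95 mm and grips with 3 to 60 N. Pads are 20 mm wide; open, the fingers measure 119 mm over their backs; the gripper's body (75 mm by 180 mm) begins 59 mm behind the grasp point.
Start: joints at [-1.218, 0.491, 1.559, -0, 1.092, -0.106], TCP at [276.82, -560.373, 214.661] pointing down, gripper open.
Joint ranges: [-3.1, 3.1], [-0.84, 2.19], [0.05, 2.79], [-1.13, 4.28], [0.06, 2.93], [-2.69, 2.69]. Speed limits (rad/s): [2.22, 2.22, 2.79, 3.14, 3.14, 3.14].

### API

Orientations are given as [roll, pitch, yaw] about the fixed x, y, z axes, in that order (R = Rz(yaw) Ry(pitch) Rx(roll)).
In Python, from cell import state, read_camera, camera_info, env gives the robot as it stands.
- The arm moves only by the tool move_arm, never from a script. Its argument "commands" is a list of rows, each a list of 3 entries, a list of its own where there are three numbers: the shift along the world's x, y, z in cm, then the turn, a rotation vector about the world's x, y, z in degrees, then the opening, from 0 (shut) to 1 (fully open). A call has 1 to 10 rows; each row shifts and turns the commanded pose from where the row before left it; what a row does not reach is not made up. A row lasts 1/10 s, in which the tool goes at most 50 mm and 8.59 degrees, less where a joint would pass 70% of its speed; a pose out of reach is approached as far as the arm can. A call with a gripper value outside its range is refused whole. The fingers move at their own pace and stop on an object; the grip force is fixed at half the most. Time passes only in rows, so rows that do not move let the fingers close. It gives the time, the measured TCP pose, the force, the opening and the grip force at its end, in the units of the state.
- state(): the state, without advancing time (a new reading comes with each control period).
- read_camera(name): name is "side" or "top"; returns the picture (480x640x3 uint8, blue, green, red); there is no depth.
- camera_info(name): a dict with "K" (3x3 intrinsics, pixels), "k1" (the pictures are not rectified: a ray, as slopes to the right and down, at radius r is drawn at 1 + k1 r^2 times it, then the intrinsics apply), "cam_to_world" (4x4, takes a point from camera to world coordinates). Camera axes: x right, y down, z forward; pixel columns grow to the right and rows downward; lengths in mm; the calibration is good to about 2 mm. A picture is of the moment at which its call begins. camera_info takes no time and is no camera call.
- env.job_done(): hands the job in; it is judged then, once.
The state is a dict: "t": time; "joints": joint angles; "qvel": joint speeds; "tau": joint torques, N m; "eef_pos": TCP position; "tcp_rot": TCP orientation; "ft_force": force on the tool from outside, world axes, zero at the start; "moment": the same for the moment, N m; "opening": opening from 0.0 (shut) to 1.0 (fully open); "grip_force": force on a finger pad.
Only numpy, scipy, OpenCV 4.12 (cv2) and the standard library are available. Lean on these libraries where they do the work, as an engineer would, in place of code of your own. Each camera call takes 0.05 s, during which the arm holds its last target. There are 200 camera calls.

## Working session

There is one attempt and no reset: what is moved stays moved. The work goes in short steps, Python scripts to look and compute and a tool call to move; the robot and the scene stay as the last step left them, time stands still between calls to the robot, and variables do not carry over. Pictures are saved under pics/ and viewed, at most 10 in all, crops included, and the job is handed in when it is done.

Besides the shell and the picture viewer there is one more tool, called after "Call:" as a command line: name --argument value ..., lists and objects as JSON in quotes. move_arm: Moves the arm, as the interface text tells. Its arguments: {"type":"object","properties":{"commands":{"type":"array"}},"required":["commands"]}

```bash
ls; mkdir -p pics; python3 - <<'E'
from cell import *
import cv2
print(state())
for n in ("side","top"):
    i=camera_info(n); print(n,i)
    cv2.imwrite(f"pics/{n}0.png",read_camera(n))
E
```

```text
pics
{'t': 0.0, 'joints': array([-1.21760052e+00,  4.91583896e-01,  1.55944786e+00, -9.80903907e-06,
        1.09169793e+00, -1.05589951e-01]), 'qvel': array([ 0.00078402,  0.0003987 , -0.00132525, -0.00055497, -0.00092193,
        0.00061322]), 'tau': array([ 1.45259943e-03, -6.12640285e+01, -2.58178389e+01,  6.92936755e-02,
        4.82657435e-02, -1.18282214e-04]), 'eef_pos': array([ 276.72685881, -560.12868977,  214.04717622]), 'tcp_rot': array([-3.14046104e+00, -1.11185254e-04,  4.58790222e-01]), 'ft_force': array([-0.50019151,  0.79403728, -0.48458166]), 'moment': array([0.01230073, 0.03106999, 0.01626599]), 'grip_force': 0.0, 'opening': 1.002849385524079}
side {'K': array([[524.40334929,   0.        , 307.32641116],
       [  0.        , 524.40334929, 246.21189422],
       [  0.        ,   0.        ,   1.        ]]), 'k1': 0.00848209061207993, 'cam_to_world': array([[-9.98368697e-01, -4.79509655e-02,  3.09943655e-02,
         5.03591102e+02],
       [-5.57045168e-02,  6.98916032e-01, -7.13031126e-01,
         9.94421012e+02],
       [ 1.25280721e-02, -7.13594482e-01, -7.00446973e-01,
         1.07485426e+03],
       [ 0.00000000e+00,  0.00000000e+00,  0.00000000e+00,
         1.00000000e+00]])}
top {'K': array([[584.26213136,   0.        , 326.94157519],
       [  0.        , 584.26213136, 235.56647042],
       [  0.        ,   0.        ,   1.        ]]), 'k1': -0.17210908198067643, 'cam_to_world': array([[ 3.78344442e-03, -9.81444130e-01,  1.91710996e-01,
         2.88950876e+02],
       [-9.99788706e-01, -7.58602340e-03, -1.91048672e-02,
         5.44416104e+01],
       [ 2.02046839e-02, -1.91598207e-01, -9.81265457e-01,
         1.47844745e+03],
       [ 0.00000000e+00,  0.00000000e+00,  0.00000000e+00,
         1.00000000e+00]])}
```

View pics/top0.png

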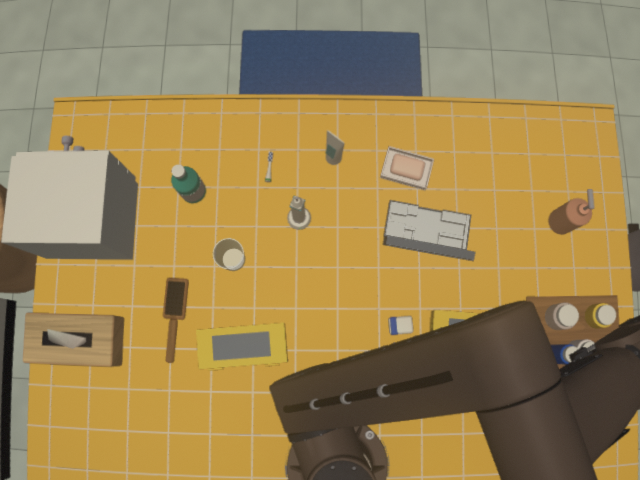

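View pics/side0.png

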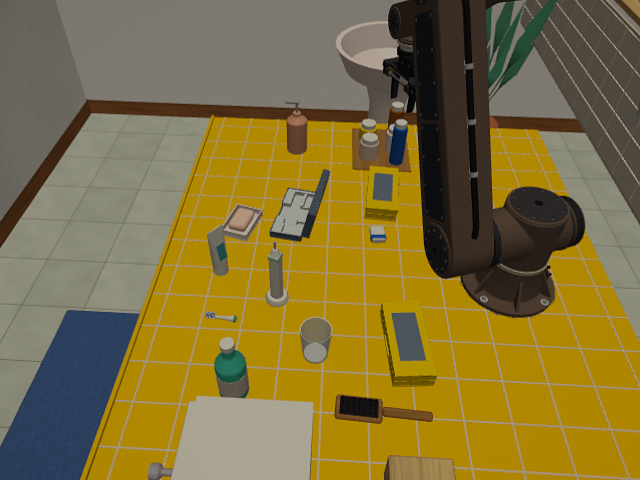

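```bash
cat > h.py <<'E'
import numpy as np, cv2
from cell import *
from scipy.optimize import least_squares
def proj(n,P):
    i=camera_info(n);M=np.linalg.inv(i["cam_to_world"]);P=np.atleast_2d(P)
    c=P@M[:3,:3].T+M[:3,3];s=c[:,:2]/c[:,2:];s=s*(1+i["k1"]*(s**2).sum(1,keepdims=True))
    return s*i["K"][0,0]+i["K"][:2,2]
def ray(n,uv):
    i=camera_info(n);d=(np.array(uv,float)-i["K"][:2,2])/i["K"][0,0];s=d.copy()
    for _ in range(20): s=d/(1+i["k1"]*(s@s))
    C=np.array(i["cam_to_world"]);return C[:3,3],C[:3,:3]@np.array([s[0],s[1],1])
def atz(n,uv,z):
    o,d=ray(n,uv);return o+d*(z-o[2])/d[2]
def tri(t,s):
    "top px, side px -> point, residual px"
    f=lambda p:np.r_[proj("top",p)[0]-t,proj("side",p)[0]-s]
    r=least_squares(f,[450,0,50.]);return r.x.round(1),r.fun.round(1)
def crop(im,u0,v0,w,h,k):
    c=cv2.resize(im[v0:v0+h,u0:u0+w],None,fx=k,fy=k,interpolation=cv2.INTER_CUBIC)
    for j in range(0,w,10): cv2.line(c,(j*k,0),(j*k,6 if (u0+j)%50 else 14),(0,0,255),1)
    for j in range(0,h,10): cv2.line(c,(0,j*k),(6 if (v0+j)%50 else 14,j*k),(0,0,255),1)
    cv2.putText(c,f"{u0},{v0} x{k}",(14,20),0,.4,(0,0,255),1);return c
def tile(name,cs,W=800,H=600):
    o=np.zeros((H,W,3),np.uint8)
    for (x,y),c in cs: o[y:y+c.shape[0],x:x+c.shape[1]]=c[:H-y,:W-x]
    cv2.imwrite(name,o)
E
python3 - <<'E'
from h import *
t=cv2.imread("pics/top0.png");s=cv2.imread("pics/side0.png")
tile("pics/c1.png",[((0,0),crop(t,380,195,100,70,5)),((500,0),crop(t,280,190,40,45,7)),((0,350),crop(s,265,165,70,80,3)),((0,350),crop(s,265,165,70,80,3)),((500,315),crop(s,260,238,36,70,4))])
tile("pics/c2.png",[((0,0),crop(s,262,165,74,80,7)),((520,0),crop(s,260,238,36,70,7))])
E
```

```text
(no output)
```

View pics/c1.png

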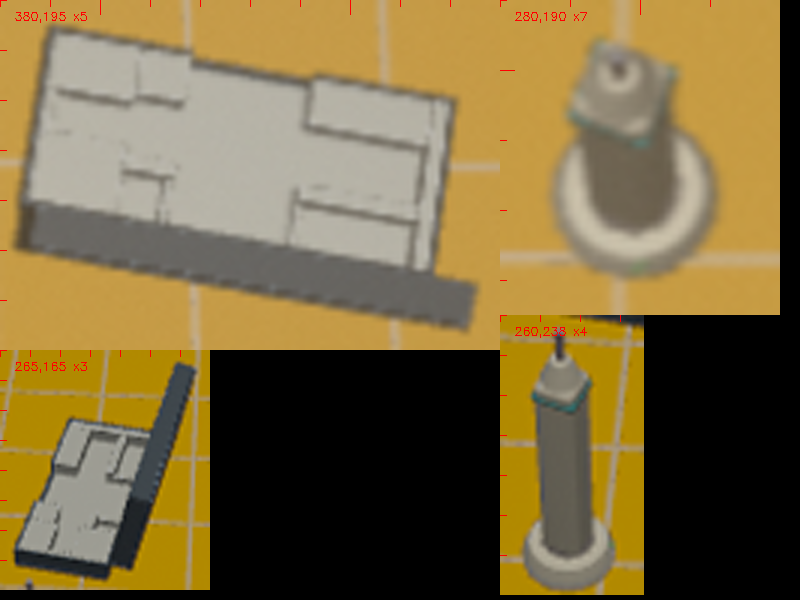

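View pics/c2.png

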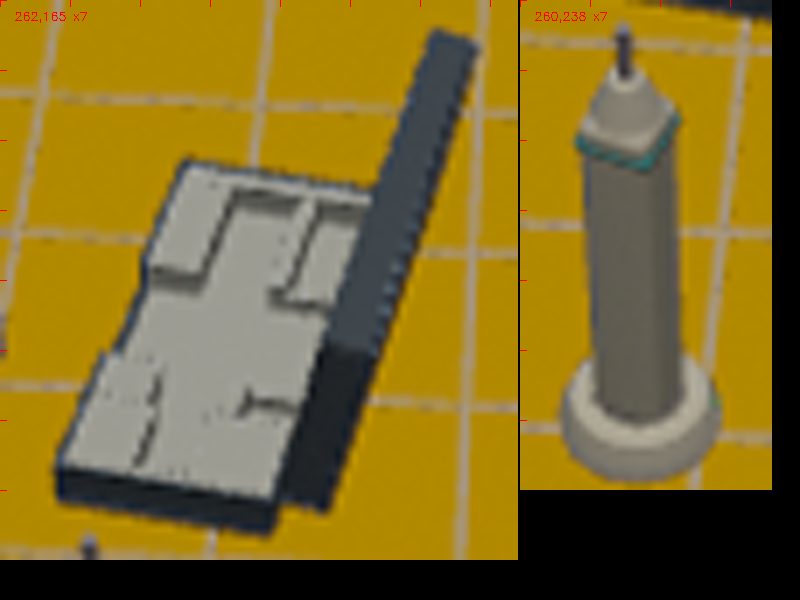

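```bash
cat > fit.py <<'E'
from h import *
def lidp(lx,y,lz,a): return [-48+lx*np.cos(a)-lz*np.sin(a),y,24+lx*np.sin(a)+lz*np.cos(a)]
def place(P,x,y,yaw):
    P=np.array(P,float);c,s=np.cos(yaw),np.sin(yaw)
    return np.c_[x+c*P[:,0]-s*P[:,1],y+s*P[:,0]+c*P[:,1],P[:,2]]
def case_pts(q,pts): return place([lidp(*p[1:],q[3]) if p[0]=='L' else p[1:] for p in pts],*q[:3])
obs=[("top",("C",48,108,24),(389.6,200.8)),("top",("C",48,-108,24),(471,215)),("top",("L",96,-108,0),(475,252.2)),
("top",("L",96,-108,24),(473.6,261)),("top",("L",96,108,0),(387.2,235.6)),("top",("L",96,108,24),(385.8,244.8)),
("side",("C",48,-108,24),(288.4,187.9)),("side",("C",48,108,24),(270.3,231.9)),("side",("C",-48,108,24),(301.3,236.4)),
("side",("L",96,-108,0),(324.1,169)),("side",("L",96,-108,24),(330.3,171.4)),("side",("L",96,108,0),(309.1,214.6)),("side",("L",96,108,24),(316,216)),("side",("L",0,108,24),(309.1,238.1))]
def res(q): return np.concatenate([proj(o[0],case_pts(q,[o[1]]))[0]-o[2] for o in obs])
if __name__=="__main__":
    r=least_squares(res,[580,-120,-.15,1.6],loss="soft_l1");print("case",r.x.round(4));print(res(r.x).reshape(-1,2).round(1).tolist())
    q=r.x;R=lambda u,v:(380+u/5,195+v/5)
    for nm,uv,z in [("pocket -y end inner",R(418,180),6),("rib lower R",R(295,200),22),("rib upper R",R(305,118),22),("step up",R(137,100),22),("step low",R(122,175),22)]:
        p=atz("top",uv,z)[:2]-q[:2];c,s=np.cos(q[2]),np.sin(q[2]);print(nm,(c*p[0]+s*p[1]).round(1),(-s*p[0]+c*p[1]).round(1))
    T=lambda u,v:(280+(u-500)/7,190+v/7);S=lambda u,v:(260+(u-520)/7,238+v/7)
    ho=[("top",(-14,14,150),None)]
    # handle: corners at z=18+150 and tip 18+190
    cor={"A":(14,14),"B":(14,-14),"C":(-14,-14),"D":(-14,14)}
    H=[("top",(14,-14,168),T(675,72)),("top",(14,14,168),T(595,42)),("top",(-14,14,168),T(570,117)),("top",(-14,-14,168),T(642,146)),("top",(0,0,208),T(616,66)),("side",(0,0,208),S(624,25))]
    f=lambda q:np.concatenate([proj(o[0],place([o[1]],*q))[0]-o[2] for o in H])
    for y0 in (-.5,):
        r=least_squares(f,[500,100,y0]);print("handle sq",r.x.round(4),f(r.x).reshape(-1,2).round(1).tolist())
    print("tip tri",tri(T(616,66),S(624,25)))
    print("puck top", atz("top",T(635,190),18),atz("side",S(640,398),18))
E
python3 fit.py
```

```text
case [ 5.995321e+02 -2.316983e+02 -1.695000e-01  1.751900e+00]
[[-0.7, 0.2], [-0.5, 0.7], [-0.1, -0.1], [-0.4, 1.0], [-0.5, 0.9], [-0.9, 1.7], [-0.7, -1.4], [-0.8, -1.3], [-0.1, -0.5], [-1.1, -1.4], [0.2, -1.6], [-1.8, -2.4], [-0.4, -1.3], [-0.1, 0.1]]
pocket -y end inner 8.8 -99.1
rib lower R -17.0 -33.3
rib upper R 26.8 -32.7
step up 20.5 55.1
step low -19.9 57.0
handle sq [ 6.199161e+02  9.825900e+01 -3.594000e-01] [[-0.1, -0.2], [0.1, -0.1], [-0.8, 0.2], [0.2, 0.3], [-0.0, -0.3], [0.1, -1.0]]
tip tri (array([620.2,  98.3, 204.8]), array([ 0. , -0.1,  0.1,  0. ]))
puck top [621.82614235  97.05850535  18.        ] [619.28826845 106.08671664  18.        ]
```

Call:
move_arm --commands '[[[3.0, 3.3, 0], [0, 0, 5.4], 0], [[3.0, 3.3, 0], [0, 0, 5.4], 0], [[3.0, 3.3, 0], [0, 0, 5.4], 0], [[3.0, 3.3, 0], [0, 0, 5.4], 0], [[3.0, 3.3, 0], [0, 0, 5.4], 0], [[3.0, 3.3, 0], [0, 0, 5.4], 0], [[3.0, 3.3, 0], [0, 0, 5.4], 0], [[3.0, 3.3, 0], [0, 0, 5.4], 0], [[3.0, 3.3, 0], [0, 0, 5.4], 0], [[3.3, 3.5, 0], [0, 0, 5.4], 0]]'

```text
t: 1.1
eef_pos: [580.6, -226.9, 214.5]
tcp_rot: [-3.141, -0.0, 1.405]
ft_force: [0.8, -0.6, 0.3]
opening: 0.217
grip_force: 0.0
```

Call:
move_arm --commands '[[[0, 0, -4], [0, 0, 0], 0], [[0, 0, -4], [0, 0, 0], 0], [[0, 0, -4], [0, 0, 0], 0], [[0, 0, 0], [0, 0, 0], 0], [[-1, 0.17, 0], [0, 0, 0], 0], [[-1, 0.17, 0], [0, 0, 0], 0], [[-1, 0.17, 0], [0, 0, 0], 0], [[-1, 0.17, 0], [0, 0, 0], 0], [[-1, 0.17, 0], [0, 0, 0], 0], [[-0.6, 0.1, 0], [0, 0, 0], 0]]'

```text
t: 2.1
eef_pos: [522.9, -218.8, 95.2]
tcp_rot: [3.141, 0.0, 1.401]
ft_force: [0.6, -0.5, -0.8]
opening: 0.004
grip_force: 0.4
```

```bash
python3 - <<'E'
from h import *
s=state();print(s["eef_pos"],s["ft_force"],s["opening"])
t=read_camera("top");d=read_camera("side")
tile("pics/p1.png",[((0,0),crop(t,370,180,130,100,3)),((400,0),crop(d,255,60,130,190,3))])
E
```

```text
[ 522.93475802 -218.8001942    95.24433241] [ 0.60942278 -0.4732226  -0.82694791] 0.003942738401363932
```

View pics/p1.png

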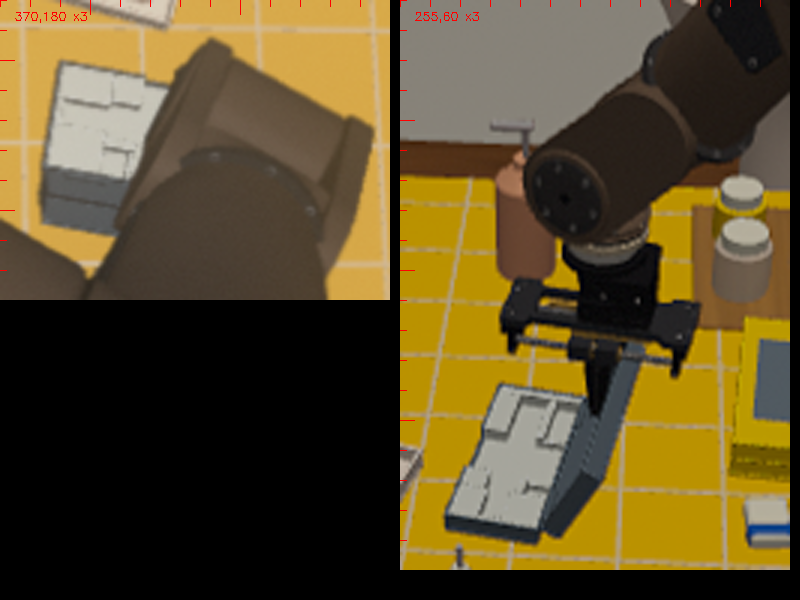

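Call:
move_arm --commands '[[[-0.5, 0.08, 0], [0, 0, 0], 0], [[-0.2, 0.03, 0], [0, 0, 0], 0], [[0, 0, 0], [0, 0, 0], 0]]'

```text
t: 2.5
eef_pos: [516.7, -217.7, 94.6]
tcp_rot: [-3.141, -0.0, 1.401]
ft_force: [0.7, 0.3, -0.6]
opening: 0.001
grip_force: 0.0
```

Call:
move_arm --commands '[[[2, -0.34, 0], [0, 0, 0], 0], [[0, 0, 5], [0, 0, 0], 0], [[0, 0, 5], [0, 0, 0], 0], [[1, 4, 3], [0, 0, -5.5], 1], [[1, 4.5, 0], [0, 0, -5.6], 1], [[1, 4.5, 0], [0, 0, 0], 1], [[1, 4.5, 0], [0, 0, 0], 1], [[0.5, 4.5, 0], [0, 0, 0], 1]]'

```text
t: 3.3
eef_pos: [582.0, -0.1, 224.1]
tcp_rot: [3.141, 0.0, 1.208]
ft_force: [0.3, 0.0, -0.3]
opening: 0.367
grip_force: 0.0
```

Now tilt the tool 60° (30° above horizontal) and settle at the pre-grasp.

Call:
move_arm --commands '[[[0, 0, 0], [7.02, -2.64, 0], 1], [[0, 0, 0], [7.02, -2.64, 0], 1], [[0, 0, 0], [7.02, -2.64, 0], 1], [[0, 0, 0], [7.02, -2.64, 0], 1], [[0, 0, 0], [7.02, -2.64, 0], 1], [[0, 0, 0], [7.02, -2.64, 0], 1], [[0, 0, 0], [7.02, -2.64, 0], 1], [[0, 0, 0], [7.02, -2.64, 0], 1], [[0, 0, 0], [0, 0, 0], 1], [[0, 0, 0], [0, 0, 0], 1]]'

```text
t: 4.3
eef_pos: [581.7, -2.4, 223.5]
tcp_rot: [-3.133, -1.044, 1.201]
ft_force: [0.0, -0.4, -0.0]
opening: 1.0
grip_force: 0.0
```

```bash
python3 - <<'E'
from h import *
from scipy.spatial.transform import Rotation as Ro
s=state();p=s["eef_pos"];print(p,s["joints"].round(2),s["opening"])
R=Ro.from_euler("xyz",s["tcp_rot"]).as_matrix();print(R.round(3))
t=R[:,2];P=np.array([620,98.3,106]);g=P+6*t;print("move to pre(110 back)",(g-110*t-p).round(1),"then",(110*t).round(1))
t=read_camera("top");d=read_camera("side")
tile("pics/p2.png",[((0,0),crop(t,260,170,130,200,3)),((400,0),crop(d,235,120,130,190,3))])
print(proj("side",p),proj("top",p))
E
```

```text
[581.70551152  -2.35118887 223.49915512] [-0.54  0.55  1.88  1.09  1.29 -0.83] 1.000484609083384
[[ 0.182  0.935  0.304]
 [ 0.469 -0.354  0.809]
 [ 0.864 -0.004 -0.503]]
move to pre(110 back) [  6.7  16.5 -65.2] then [ 33.4  89.  -55.3]
[[294.05906267 209.01336627]] [[341.68667441 214.51540473]]
```

View pics/p2.png

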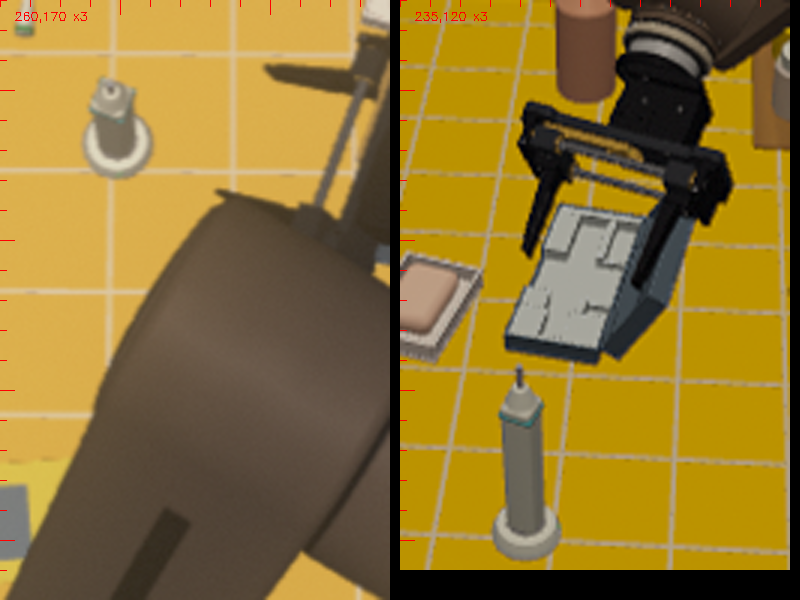

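```bash
python3 - <<'E'
from h import *
from scipy.spatial.transform import Rotation as Ro
s=state();p=s["eef_pos"];R=Ro.from_euler("xyz",s["tcp_rot"]).as_matrix()
t=read_camera("top");d=read_camera("side")
for n in ("top","side"):
    print(n,[ (k,proj(n,p+k*R[:,1])[0].round(1).tolist()) for k in (-59.5,-47.5,47.5,59.5)])
tile("pics/p3.png",[((0,0),crop(d,268,180,60,45,8)),((490,0),crop(t,322,182,38,60,8)),((0,380),crop(d,255,235,45,27,8))])
E
```

```text
top [(-59.5, [331.8, 239.1]), (-47.5, [333.7, 234.0]), (47.5, [348.9, 194.9]), (59.5, [350.7, 190.1])]
side [(-59.5, [315.9, 215.4]), (-47.5, [311.4, 214.1]), (47.5, [276.9, 203.8]), (59.5, [272.6, 202.5])]
```

View pics/p3.png

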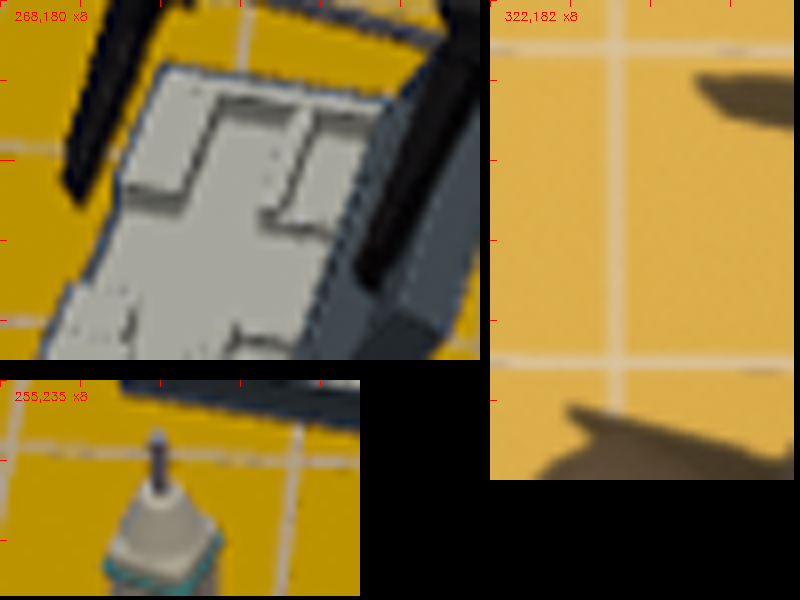

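Call:
move_arm --commands '[[[0.35, 0.85, -3.25], [0, 0, 0], 1], [[0.35, 0.8, -3.25], [0, 0, 0], 1], [[0.67, 1.78, -1.1], [0, 0, 0], 1], [[0.67, 1.78, -1.1], [0, 0, 0], 1], [[0.67, 1.78, -1.1], [0, 0, 0], 1], [[0.67, 1.78, -1.1], [0, 0, 0], 1], [[0.67, 1.78, -1.1], [0, 0, 0], 1], [[0, 0, 0], [0, 0, 0], 1], [[0, 0, 0], [0, 0, 0], 0.5], [[0, 0, 0], [0, 0, 0], 0.5]]'

```text
t: 5.5
eef_pos: [622.3, 103.1, 104.9]
tcp_rot: [-3.138, -1.047, 1.206]
ft_force: [0.6, -0.3, -0.3]
opening: 0.888
grip_force: 0.0
```

Call:
move_arm --commands '[[[0, 0, 0], [0, 0, 0], 0.42], [[0, 0, 0], [0, 0, 0], 0.38], [[0, 0, 0], [0, 0, 0], 0.34], [[0, 0, 0], [0, 0, 0], 0.31], [[0, 0, 0], [0, 0, 0], 0.28], [[0, 0, 0], [0, 0, 0], 0.25], [[0, 0, 0], [0, 0, 0], 0], [[0, 0, 0], [0, 0, 0], 0]]'

```text
t: 6.3
eef_pos: [622.1, 103.6, 104.0]
tcp_rot: [-3.135, -1.047, 1.204]
ft_force: [0.2, 0.3, 0.3]
opening: 0.296
grip_force: 29.8
```

Call:
move_arm --commands '[[[0, 0, 1], [0, 0, 0], 0], [[0, 0, 1.5], [0, 0, 0], 0], [[0, 0, 1.5], [0, 0, 0], 0], [[-1.6, -0.3, 0], [-7.66, 2.88, 0], 0], [[-1.6, -0.3, 0], [-7.66, 2.88, 0], 0], [[-1.6, -0.3, 0], [-7.66, 2.88, 0], 0], [[-1.6, -0.3, 0], [-7.66, 2.88, 0], 0], [[-1.6, -0.3, 0], [-7.66, 2.88, 0], 0], [[-1.6, -0.3, 0], [-7.66, 2.88, 0], 0], [[-1.6, -0.3, 0], [-7.66, 2.88, 0], 0]]'

```text
t: 7.3
eef_pos: [510.4, 82.2, 145.5]
tcp_rot: [3.138, -0.048, 1.206]
ft_force: [0.2, 0.0, -1.5]
opening: 0.291
grip_force: 29.8
```

Call:
move_arm --commands '[[[-1.6, -0.3, 0], [-7.66, 2.88, 0], 0], [[-1.6, -0.3, 0], [-7.66, 2.88, 0], 0], [[-1.6, -0.3, 0], [-7.66, 2.88, 0], 0], [[-1.4, -0.3, 0], [-7.66, 2.88, 0], 0], [[0, 0, -2], [0, 0, 5.5], 0], [[0, 0, -3], [0, 0, 5.5], 0], [[0, 0, 0], [0, 0, 0], 0], [[0, 0, 0], [0, 0, 0], 0]]'

```text
t: 8.1
eef_pos: [448.7, 70.8, 94.8]
tcp_rot: [3.14, 0.519, 1.396]
ft_force: [-0.4, 0.1, -1.3]
opening: 0.292
grip_force: 29.8
```

```bash
python3 - <<'E'
from h import *
from scipy.spatial.transform import Rotation as Ro
s=state();p=s["eef_pos"];R=Ro.from_euler("xyz",s["tcp_rot"]).as_matrix();print(p,s["opening"],s["grip_force"],s["ft_force"].round(2));print(R.round(3))
t=read_camera("top");d=read_camera("side")
cv2.imwrite("pics/t4.png",t);cv2.imwrite("pics/d4.png",d)
a=proj("top",p)[0].astype(int);b=proj("side",p)[0].astype(int);print(a,b)
tile("pics/p4.png",[((0,0),crop(t,a[0]-65,a[1]-80,130,160,3)),((400,0),crop(d,b[0]-65,b[1]-90,130,180,3))])
E
```

```text
[448.70026753  70.76810251  94.77541473] 0.2920454457939489 29.812127351760864 [-0.43  0.06 -1.33]
[[ 0.151  0.985 -0.084]
 [ 0.855 -0.173 -0.489]
 [-0.496  0.002 -0.868]]
[308 281] [344 268]
```

View pics/p4.png

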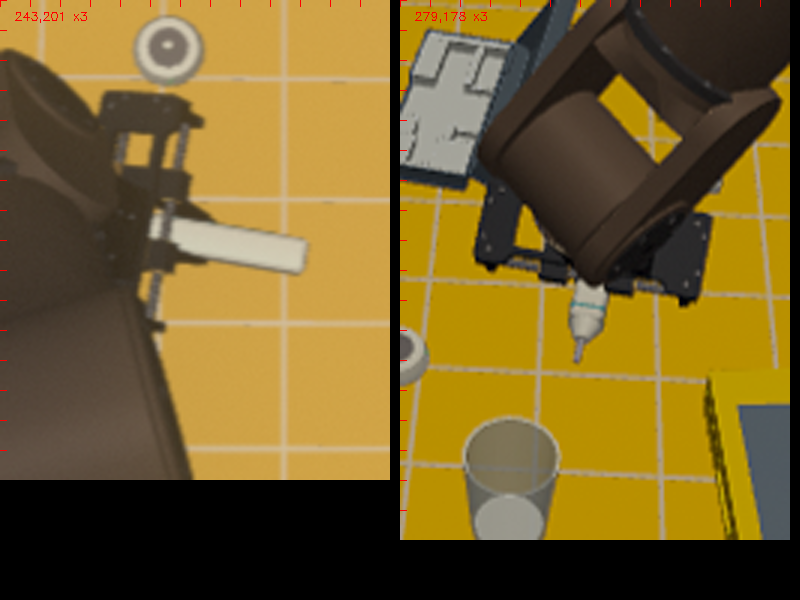

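```bash
python3 - <<'E'
from h import *
for f,(u,v,w,h) in (("top0",(285,190,30,40)),("t4",(290,270,60,25)),("side0",(255,235,45,70))):
    im=cv2.imread(f"pics/{f}.png")[v:v+h,u:u+w];H=cv2.cvtColor(im,cv2.COLOR_BGR2HSV)
    m=(H[...,0]>75)&(H[...,0]<105)&(H[...,1]>70);ys,xs=np.nonzero(m);print(f,[(x+u,y+v,im[y,x].tolist()) for x,y in zip(xs,ys)][:40])
E
```

```text
top0 []
t4 []
side0 [(np.int64(292), np.int64(239), [48, 41, 32]), (np.int64(293), np.int64(239), [46, 39, 31]), (np.int64(268), np.int64(258), [100, 97, 48]), (np.int64(280), np.int64(258), [91, 93, 50]), (np.int64(269), np.int64(259), [84, 83, 50]), (np.int64(270), np.int64(259), [93, 97, 61]), (np.int64(272), np.int64(260), [82, 86, 55]), (np.int64(273), np.int64(260), [91, 96, 60]), (np.int64(278), np.int64(260), [100, 104, 58]), (np.int64(275), np.int64(261), [83, 87, 56]), (np.int64(276), np.int64(261), [95, 99, 57]), (np.int64(277), np.int64(261), [104, 106, 50]), (np.int64(278), np.int64(261), [95, 98, 47])]
```

Call:
move_arm --commands '[[[0, 0, -2.5], [0, 0, 0], 0], [[0, 0, -2.5], [0, 0, 0], 0], [[0, 0, -2.0], [0, 0, 0], 0], [[0, 0, -0.8], [0, 0, 0], 0], [[0, 0, 0], [0, 0, 0], 0], [[0, 0, 0], [0, 0, 0], 0]]'

```text
t: 8.8
eef_pos: [449.2, 70.7, 17.0]
tcp_rot: [3.139, 0.518, 1.398]
ft_force: [0.4, 0.1, -1.0]
opening: 0.295
grip_force: 29.8
```

Call:
move_arm --commands '[[[0, 0, -0.3], [0, 0, 0], 0], [[0, 0, -0.2], [0, 0, 0], 0], [[0, 0, -0.1], [0, 0, 0], 0], [[0, 0, 0], [0, 0, 0], 0]]'

```text
t: 9.2
eef_pos: [448.9, 70.7, 10.5]
tcp_rot: [3.139, 0.519, 1.399]
ft_force: [0.7, 0.2, 4.9]
opening: 0.293
grip_force: 29.9
```

Call:
move_arm --commands '[[[0, 0, -0.1], [0, 0, 0], 0], [[0, 0, -0.1], [0, 0, 0], 0], [[0, 0, 0], [0, 0, 0], 0]]'

```text
t: 9.5
eef_pos: [448.9, 70.7, 10.2]
tcp_rot: [3.138, 0.521, 1.399]
ft_force: [-3.9, 5.6, 31.7]
opening: 0.293
grip_force: 30.0
```

Call:
move_arm --commands '[[[0, 0, 0.12], [0, 0, 0], 0], [[0, 0, 0], [0, 0, 0], 0], [[0, 0, 0], [0, 0, 0], 0.32], [[0, 0, 0], [0, 0, 0], 0.4], [[0, 0, 0], [0, 0, 0], 0.7], [[0, 0, 0], [0, 0, 0], 0.8], [[0, 0, 0], [0, 0, 0], 0.8]]'

```text
t: 10.2
eef_pos: [448.5, 70.7, 9.1]
tcp_rot: [3.14, 0.519, 1.399]
ft_force: [1.5, -0.0, -0.1]
opening: 0.592
grip_force: 0.0
```

Call:
move_arm --commands '[[[0.17, 0.98, 1.74], [0, 0, 0], 0.8], [[0.34, 1.96, 3.48], [0, 0, 0], 0.8], [[0.34, 1.96, 3.48], [0, 0, 0], 0.8], [[-5, 0, 0], [0, 0, 0], 0.8], [[-4, 0, 2], [0, 0, 0], 0.8], [[0, 0, 4], [0, 0, 0], 0.8], [[0, 0, 0], [0, 0, 0], 0.8]]'

```text
t: 10.9
eef_pos: [367.6, 120.4, 159.3]
tcp_rot: [3.135, 0.516, 1.398]
ft_force: [0.4, -1.0, -0.6]
opening: 0.797
grip_force: 0.0
```

```bash
python3 - <<'E'
from h import *
s=state();print(s["eef_pos"],s["opening"],s["ft_force"].round(2))
t=read_camera("top");d=read_camera("side")
cv2.imwrite("pics/t5.png",t);cv2.imwrite("pics/d5.png",d)
a=proj("top",[450,80,14])[0].astype(int);b=proj("side",[450,80,14])[0].astype(int);print(a,b)
for n,im in(("top",t),("side",d)):
    print(n,[im[int(v),int(u)].tolist() for u,v in proj(n,[[449+.17*k,74+k,28] for k in (-80,-50,-20,4,20,40,55)])])
tile("pics/p5.png",[((0,0),crop(t,a[0]-55,a[1]-25,110,50,7)),((0,350),crop(d,b[0]-60,b[1]-30,115,62,7)[:250])])
E
```

```text
[367.55393956 120.41076666 159.32168369] 0.796677714543899 [ 0.41 -1.   -0.63]
[305 284] [341 291]
top [[169, 192, 199], [169, 192, 198], [169, 192, 197], [169, 190, 197], [169, 191, 196], [170, 192, 198], [157, 177, 184]]
side [[47, 54, 57], [149, 166, 172], [150, 167, 173], [150, 167, 173], [149, 167, 173], [149, 167, 173], [141, 156, 152]]
```

View pics/p5.png

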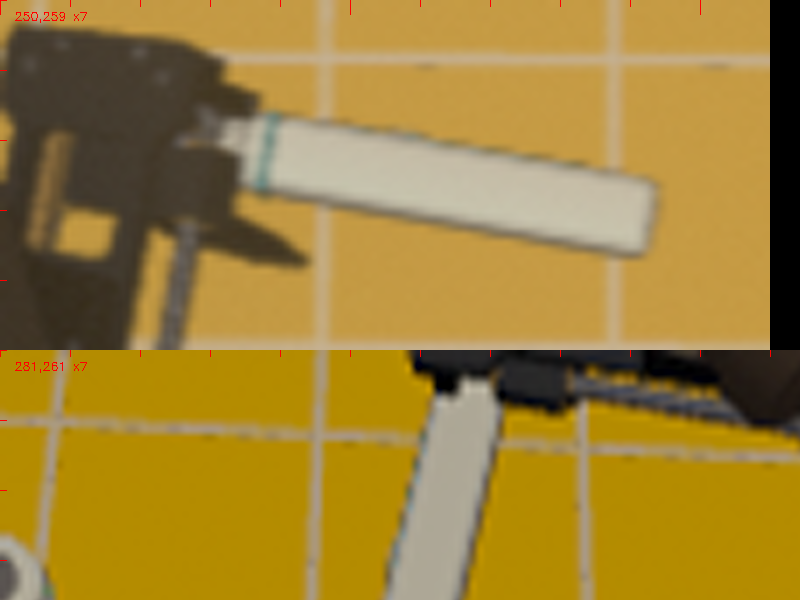

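```bash
python3 - <<'E'
from h import *
c=np.array([.169,.986]);x=np.array([.986,-.169])
for n,f in(("top","t5"),("side","d5"),("top","t5 acc")):
    im=cv2.imread(f"pics/{f.split()[0]}.png").astype(np.float32)
    if "acc" in f:
        print("along handle, mean over +-8mm across, from zh=0..");L=[]
        for k in range(-92,64,6):
            P=np.array([np.r_[np.array([449,74])+k*c+w*x,28] for w in np.linspace(-8,8,9)]);uv=proj(n,P).astype(np.float32)
            L.append((k+89,cv2.remap(im,uv[:,0][None],uv[:,1][None],1)[0].mean(0).round().astype(int).tolist()))
        print(L)
    else:
        L=[]
        for w in range(-24,26,2):
            P=np.array([np.r_[np.array([449,74])+k*c+w*x,28] for k in np.linspace(-75,20,80)]);uv=proj(n,P).astype(np.float32)
            L.append((w,cv2.remap(im,uv[:,0][None],uv[:,1][None],1)[0].mean(0).round().astype(int).tolist()))
        print(n,L)
E
```

```text
top [(-24, [68, 154, 197]), (-22, [68, 154, 197]), (-20, [68, 154, 196]), (-18, [68, 153, 194]), (-16, [70, 143, 179]), (-14, [84, 126, 147]), (-12, [116, 139, 150]), (-10, [150, 171, 178]), (-8, [166, 188, 193]), (-6, [172, 193, 198]), (-4, [171, 193, 198]), (-2, [171, 193, 198]), (0, [170, 192, 198]), (2, [169, 191, 198]), (4, [168, 190, 197]), (6, [167, 189, 197]), (8, [166, 188, 196]), (10, [163, 184, 193]), (12, [150, 171, 180]), (14, [123, 151, 163]), (16, [87, 142, 167]), (18, [74, 152, 190]), (20, [71, 155, 196]), (22, [71, 155, 197]), (24, [71, 155, 197])]
side [(-24, [7, 134, 172]), (-22, [7, 135, 172]), (-20, [7, 134, 172]), (-18, [20, 120, 153]), (-16, [66, 105, 123]), (-14, [116, 130, 137]), (-12, [141, 156, 161]), (-10, [149, 165, 171]), (-8, [151, 168, 174]), (-6, [150, 167, 173]), (-4, [150, 167, 173]), (-2, [150, 167, 173]), (0, [150, 167, 173]), (2, [148, 165, 171]), (4, [145, 162, 168]), (6, [144, 160, 165]), (8, [141, 156, 162]), (10, [130, 142, 144]), (12, [89, 124, 134]), (14, [37, 131, 163]), (16, [9, 138, 178]), (18, [6, 141, 180]), (20, [6, 141, 180]), (22, [8, 141, 180]), (24, [8, 140, 179])]
along handle, mean over +-8mm across, from zh=0..
[(-3, [71, 149, 187]), (3, [147, 170, 180]), (9, [169, 191, 198]), (15, [168, 191, 197]), (21, [169, 191, 198]), (27, [169, 191, 198]), (33, [169, 191, 198]), (39, [168, 190, 198]), (45, [169, 191, 197]), (51, [169, 191, 198]), (57, [169, 190, 197]), (63, [169, 191, 197]), (69, [169, 190, 197]), (75, [169, 191, 197]), (81, [169, 190, 197]), (87, [169, 191, 197]), (93, [169, 191, 197]), (99, [169, 191, 197]), (105, [169, 191, 197]), (111, [169, 190, 196]), (117, [169, 190, 196]), (123, [169, 190, 196]), (129, [169, 190, 196]), (135, [165, 185, 188]), (141, [146, 161, 149]), (147, [134, 151, 158])]
```

```bash
python3 - <<'E'
from h import *
c=np.array([.169,.986]);x=np.array([.986,-.169])
ws=np.arange(-24,25,.5)
for n,f in(("top","t5"),("side","d5")):
    im=cv2.imread(f"pics/{f}.png").astype(np.float32)
    for zh in range(20,150,6):
        P=np.array([np.r_[np.array([449,74])+(zh-89)*c+w*x,28] for w in ws]);uv=proj(n,P).astype(np.float32)
        v=cv2.remap(im,uv[:,0][None],uv[:,1][None],1)[0];B=v[:,0]
        th=110 if n=="top" else 80
        on=np.nonzero(B>th)[0]
        e=v[[min(on[-1]+j,len(ws)-1) for j in (-8,-4,0,4)]].round().astype(int).tolist()
        print(n,zh,ws[on[0]],ws[on[-1]],e)
E
```

```text
top 20 -12.0 15.0 [[156, 178, 188], [138, 162, 174], [110, 144, 162], [97, 157, 187]]
top 26 -12.0 14.5 [[162, 184, 193], [148, 170, 180], [118, 153, 169], [76, 142, 174]]
top 32 -12.0 14.0 [[164, 186, 195], [149, 171, 180], [118, 148, 159], [85, 136, 157]]
top 38 -12.0 15.0 [[158, 179, 188], [141, 163, 173], [112, 149, 165], [75, 146, 181]]
top 44 -12.0 14.0 [[164, 186, 195], [151, 173, 182], [121, 152, 165], [79, 133, 156]]
top 50 -12.0 14.5 [[158, 180, 189], [142, 165, 174], [112, 143, 154], [83, 150, 182]]
top 56 -12.0 14.5 [[161, 182, 192], [146, 169, 178], [114, 151, 167], [74, 139, 169]]
top 62 -12.0 14.0 [[164, 185, 194], [148, 169, 179], [114, 146, 159], [83, 140, 164]]
top 68 -12.0 14.5 [[160, 181, 190], [145, 167, 175], [118, 152, 164], [77, 146, 180]]
top 74 -12.0 14.0 [[163, 185, 194], [148, 169, 179], [114, 149, 163], [78, 137, 162]]
top 80 -12.0 14.5 [[158, 179, 188], [139, 164, 173], [111, 145, 157], [80, 151, 185]]
top 86 -12.0 14.5 [[162, 183, 192], [146, 167, 176], [117, 148, 160], [84, 137, 162]]
top 92 -12.0 15.0 [[155, 176, 185], [139, 159, 167], [117, 142, 151]
[... 1995 characters left out ...]
, 171]]
side 104 -15.5 13.0 [[141, 156, 162], [125, 134, 132], [86, 130, 145], [39, 135, 169]]
side 110 -15.5 12.5 [[146, 161, 165], [135, 147, 145], [85, 120, 132], [33, 126, 154]]
side 116 -15.5 11.5 [[150, 166, 171], [141, 155, 159], [89, 115, 127], [32, 120, 150]]
side 122 -15.5 11.5 [[149, 164, 169], [132, 150, 156], [91, 135, 151], [23, 138, 177]]
side 128 -15.5 11.5 [[151, 167, 172], [146, 157, 161], [87, 134, 155], [33, 132, 167]]
side 134 -15.5 11.5 [[148, 164, 170], [128, 147, 155], [81, 123, 141], [16, 134, 171]]
side 140 -24.0 11.5 [[141, 151, 135], [129, 134, 112], [90, 127, 129], [37, 133, 167]]
side 146 -15.5 15.0 [[98, 106, 97], [88, 123, 131], [81, 144, 171], [75, 147, 176]]
```

Call:
move_arm --commands '[[[4.5, 3.5, 0], [0, 0, 0], 0.8], [[5, 0, 0], [0, 0, 0], 0.8], [[0, 0, -3.1], [0, 0, 0], 0.8], [[0, 0, -3.1], [0, 0, 0], 0.8], [[-0.17, -0.98, -1.74], [0, 0, 0], 0.8], [[-0.17, -0.98, -1.74], [0, 0, 0], 0.8], [[-0.17, -0.98, -1.74], [0, 0, 0], 0.8], [[-0.17, -0.98, -1.74], [0, 0, 0], 0.8], [[-0.17, -0.98, -1.7], [0, 0, 0], 0.8], [[0, 0, 0], [0, 0, 0], 0.6]]'

```text
t: 12.0
eef_pos: [447.5, 100.4, 5.4]
tcp_rot: [-3.14, 0.52, 1.4]
ft_force: [0.5, -0.7, 2.5]
opening: 0.758
grip_force: 0.9
```

Call:
move_arm --commands '[[[0, 0, 0], [0, 0, 0], 0.5], [[0, 0, 0], [0, 0, 0], 0.4], [[0, 0, 0], [0, 0, 0], 0.34], [[0, 0, 0], [0, 0, 0], 0.3], [[0, 0, 0], [0, 0, 0], 0.27], [[0, 0, 0], [0, 0, 0], 0], [[0, 0, 0], [0, 0, 0], 0]]'

```text
t: 12.7
eef_pos: [448.0, 101.5, 7.6]
tcp_rot: [3.14, 0.518, 1.399]
ft_force: [0.8, -0.3, -0.4]
opening: 0.291
grip_force: 29.9
```

Call:
move_arm --commands '[[[0, 0, 2], [0, 0, 0], 0], [[0, 0, 3], [0, 0, 0], 0], [[0, 0, 3], [8.06, -1.38, 0], 0], [[0, 0, 3], [8.06, -1.38, 0], 0], [[0, 0, 2], [8.06, -1.38, 0], 0], [[0, 0, 2], [8.06, -1.38, 0], 0], [[0, 0, 1], [8.06, -1.38, 0], 0], [[0, 0, 1], [8.06, -1.38, 0], 0], [[0, 0, 1], [8.06, -1.38, 0], 0], [[0, 0, 0], [8.06, -1.38, 0], 0]]'

```text
t: 13.7
eef_pos: [448.6, 101.2, 188.2]
tcp_rot: [3.137, -0.617, 1.402]
ft_force: [0.3, 0.3, -1.4]
opening: 0.295
grip_force: 29.9
```

Call:
move_arm --commands '[[[0, 0, 0], [8.06, -1.38, 0], 0], [[1, -0.6, 0], [8.06, -1.38, 0], 0], [[1, -0.6, 0], [8.06, -1.38, 0], 0], [[1, -0.6, 0], [0, 0, -8.2], 0], [[1, -0.6, 0], [0, 0, -8.2], 0], [[1, -0.6, 0], [0, 0, -8.2], 0], [[1, -0.6, 0], [0, 0, -8.2], 0], [[1, -0.6, 0], [0, 0, -8.2], 0], [[1, -0.6, 0], [0, 0, -8.2], 0], [[1, -0.6, 0], [0, 0, -8.2], 0]]'

```text
t: 14.7
eef_pos: [536.9, 47.1, 186.2]
tcp_rot: [-3.136, -1.038, 0.398]
ft_force: [1.7, -0.5, -0.7]
opening: 0.295
grip_force: 29.9
```

```bash
python3 - <<'E'
from h import *
from scipy.spatial.transform import Rotation as Ro
s=state();R=Ro.from_euler("xyz",s["tcp_rot"]).as_matrix();print(s["eef_pos"],s["joints"].round(2),s["ft_force"].round(1));print(R.round(3))
E
```

```text
[536.92463821  47.12071412 186.18582563] [-0.34  0.43  2.43  2.24  0.84 -1.31] [ 1.7 -0.5 -0.7]
[[ 0.468  0.392  0.792]
 [ 0.197 -0.92   0.339]
 [ 0.861 -0.003 -0.508]]
```

Call:
move_arm --commands '[[[0.6, -0.4, 0], [0, 0, -8.2], 0], [[0.5, -0.4, 0], [0, 0, -8.2], 0], [[0.5, -0.4, 0], [0, 0, -8.2], 0], [[0.5, -0.4, 0], [0, 0, -8.2], 0], [[0.5, -0.4, 0], [0, 0, -8.2], 0], [[0.5, -0.4, 0], [0, 0, -8.2], 0], [[0.5, -0.4, 0], [0, 0, -8.2], 0], [[0, 0, 0], [0, 0, 0], 0], [[0, 0, 0], [0, 0, 0], 0]]'

```text
t: 15.6
eef_pos: [571.1, 25.4, 189.3]
tcp_rot: [3.134, -1.053, -0.347]
ft_force: [-0.3, -0.9, -1.5]
opening: 0.294
grip_force: 29.9
```

```bash
python3 - <<'E'
from h import *
from scipy.spatial.transform import Rotation as Ro
s=state();p=s["eef_pos"];R=Ro.from_euler("xyz",s["tcp_rot"]).as_matrix();print(p,s["joints"].round(2),s["ft_force"].round(1));print(R.round(3))
cv2.imwrite("pics/t6.png",read_camera("top"));cv2.imwrite("pics/d6.png",read_camera("side"))
im=cv2.imread("pics/d6.png").astype(np.float32)
# handle vertical check in side view: white extents per height
ax=p-6*R[:,2];a=R[:,1]
for dz in (30,15,-25,-40,-55,-70,-85,-100,-110,-118,-126):
    P=np.array([ax+w*a+[0,0,dz] for w in np.arange(-40,41,1.)]);uv=proj("side",P).astype(np.float32)
    v=cv2.remap(im,uv[:,0][None],uv[:,1][None],1)[0];on=np.nonzero((v[:,0]>60))[0]-40;print(dz,on.min() if len(on) else None,on.max() if len(on) else None,len(on),v[40].round())
E
```

```text
[571.06189863  25.40516703 189.27762953] [ 0.12  0.45  2.33  3.76  0.75 -1.81] [-0.3 -0.9 -1.5]
[[ 0.466 -0.346  0.814]
 [-0.168 -0.938 -0.302]
 [ 0.869  0.004 -0.495]]
30 -40 40 81 [117. 132. 137.]
15 -40 40 69 [132. 149. 155.]
-25 -40 40 29 [7. 7. 7.]
-40 -30 11 42 [ 85.  96. 101.]
-55 -29 28 58 [ 85.  96. 100.]
-70 -29 39 69 [ 85.  96. 101.]
-85 -29 40 70 [ 85.  96. 100.]
-100 -26 40 67 [ 84.  96. 100.]
-110 -19 40 60 [ 84.  96. 100.]
-118 -11 40 52 [ 84.  96. 100.]
-126 -39 40 50 [85. 94. 98.]
```

```bash
python3 - <<'E'
from h import *
from scipy.spatial.transform import Rotation as Ro
s=state();p=s["eef_pos"];R=Ro.from_euler("xyz",s["tcp_rot"]).as_matrix()
def faces(n,f,c,a0,zs,zh0):
    im=cv2.imread(f"pics/{f}.png").astype(np.float32)
    C=np.array(camera_info(n)["cam_to_world"])[:3,3]
    for k in range(4):
        a=a0+k*np.pi/2;nv=np.array([np.cos(a),np.sin(a),0]);tv=np.array([-nv[1],nv[0],0])
        vis=nv@(C-c-14*nv)/np.linalg.norm((C-c)[:2])
        if vis<.1: continue
        out=[]
        for z in zs:
            uv=proj(n,np.array([c+14*nv+w*tv+[0,0,z-c[2]] for w in np.linspace(-7,7,9)])).astype(np.float32)
            v=cv2.remap(im,uv[:,0][None],uv[:,1][None],1)[0].mean(0);out.append((round(z-zh0),v.round().astype(int).tolist()))
        print(n,f,"face deg",round(np.degrees(a)%360),round(vis,2),out)
c0=np.array([620,98.3,100.]);zs=np.arange(18+15,18+150,13)
faces("top","top0",c0,-.36,zs,18);faces("side","side0",c0,-.36,zs,18)
ax=p-6*R[:,2];h=np.arctan2(R[1,2],R[0,2]);z0=ax[2]-119
faces("top","t6",ax,h,z0+np.arange(15,150,13),z0);faces("side","d6",ax,h,z0+np.arange(15,150,13),z0)
E
```

```text
top top0 face deg 159 0.84 [(15, [105, 119, 130]), (28, [88, 104, 115]), (41, [82, 100, 111]), (54, [82, 100, 110]), (67, [82, 100, 111]), (80, [82, 100, 111]), (93, [82, 100, 111]), (106, [82, 100, 111]), (119, [82, 100, 111]), (132, [82, 100, 110]), (145, [82, 100, 106])]
top top0 face deg 249 0.43 [(15, [104, 119, 130]), (28, [93, 109, 120]), (41, [88, 106, 117]), (54, [86, 105, 115]), (67, [87, 105, 116]), (80, [87, 105, 115]), (93, [84, 103, 114]), (106, [80, 101, 113]), (119, [77, 101, 114]), (132, [76, 102, 114]), (145, [79, 104, 114])]
side side0 face deg 69 0.87 [(15, [80, 91, 95]), (28, [80, 91, 95]), (41, [81, 92, 96]), (54, [81, 92, 96]), (67, [81, 92, 96]), (80, [82, 93, 97]), (93, [81, 93, 97]), (106, [82, 93, 97]), (119, [82, 93, 97]), (132, [77, 88, 89]), (145, [118, 134, 140])]
side side0 face deg 159 0.45 [(15, [85, 97, 102]), (28, [59, 92, 104]), (41, [61, 92, 104]), (54, [63, 92, 103]), (67, [66, 92, 104]), (80, [70, 92, 102]), (93, [65, 94, 105]), (106, [67, 92, 103]), (119, [62, 95, 107]), (132, [61, 91, 104]), (145, [86, 98, 90])]
top t6 face deg 159 0.92 [(15,
[... 288 characters left out ...]
, [37, 60, 74]), (41, [38, 60, 74]), (54, [38, 61, 74]), (67, [39, 61, 74]), (80, [41, 63, 75]), (93, [45, 65, 76]), (106, [52, 70, 79]), (119, [59, 77, 84]), (132, [67, 85, 90]), (145, [77, 95, 100])]
side d6 face deg 69 0.9 [(15, [83, 94, 98]), (28, [83, 94, 98]), (41, [83, 94, 99]), (54, [83, 95, 99]), (67, [84, 95, 100]), (80, [84, 95, 99]), (93, [84, 95, 100]), (106, [33, 37, 39]), (119, [6, 5, 6]), (132, [70, 78, 81]), (145, [119, 134, 140])]
side d6 face deg 159 0.4 [(15, [79, 89, 93]), (28, [79, 89, 93]), (41, [79, 90, 93]), (54, [79, 90, 93]), (67, [79, 90, 94]), (80, [78, 89, 93]), (93, [46, 51, 54]), (106, [8, 8, 8]), (119, [9, 9, 10]), (132, [84, 89, 63]), (145, [126, 142, 148])]
```

Call:
move_arm --commands '[[[-0.7, 1.75, 0], [0, 0, 0], 0], [[-0.7, 1.75, 0], [0, 0, 0], 0], [[-0.6, 1.75, 0], [0, 0, 0], 0], [[-0.6, 1.75, 0], [0, 0, 0], 0], [[0, 0, -2.2], [0, 0, 0], 0], [[0, 0, -2.2], [0, 0, 0], 0], [[0, 0, -1.9], [0, 0, 0], 0], [[0, 0, 0], [0, 0, 0], 0], [[0, 0, 0], [0, 0, 0], 0]]'

```text
t: 16.6
eef_pos: [545.1, 93.9, 126.4]
tcp_rot: [3.134, -1.052, -0.352]
ft_force: [-1.0, -0.5, -1.0]
opening: 0.294
grip_force: 29.9
```

Call:
move_arm --commands '[[[0, 0, -0.3], [0, 0, 0], 0], [[0, 0, -0.2], [0, 0, 0], 0], [[0, 0, 0], [0, 0, 0], 0]]'

```text
t: 16.9
eef_pos: [545.2, 94.4, 121.8]
tcp_rot: [3.136, -1.053, -0.354]
ft_force: [-0.6, 0.5, 0.4]
opening: 0.293
grip_force: 29.9
```

Call:
move_arm --commands '[[[0, 0, -0.1], [0, 0, 0], 0], [[0, 0, -0.1], [0, 0, 0], 0], [[0, 0, 0], [0, 0, 0], 0]]'

```text
t: 17.2
eef_pos: [545.1, 94.4, 119.4]
tcp_rot: [3.135, -1.053, -0.353]
ft_force: [-1.5, -0.9, -1.1]
opening: 0.291
grip_force: 29.9
```

Call:
move_arm --commands '[[[0, 0, -0.1], [0, 0, 0], 0], [[0, 0, 0], [0, 0, 0], 0]]'

```text
t: 17.4
eef_pos: [545.1, 94.4, 118.3]
tcp_rot: [3.135, -1.053, -0.353]
ft_force: [-0.0, 0.8, -1.3]
opening: 0.295
grip_force: 29.9
```

Call:
move_arm --commands '[[[0, 0, -0.1], [0, 0, 0], 0], [[0, 0, -0.1], [0, 0, 0], 0], [[0, 0, 0], [0, 0, 0], 0]]'

```text
t: 17.7
eef_pos: [545.3, 94.1, 117.1]
tcp_rot: [3.136, -1.055, -0.354]
ft_force: [-2.7, -1.3, 5.9]
opening: 0.297
grip_force: 30.0
```

Call:
move_arm --commands '[[[0, 0, -0.1], [0, 0, 0], 0], [[0, 0, 0], [0, 0, 0], 0]]'

```text
t: 17.9
eef_pos: [545.5, 93.9, 117.0]
tcp_rot: [3.137, -1.057, -0.355]
ft_force: [-4.5, -2.0, 13.1]
opening: 0.292
grip_force: 30.0
```

Call:
move_arm --commands '[[[0, 0, -0.1], [0, 0, 0], 0], [[0, 0, 0], [0, 0, 0], 0]]'

```text
t: 18.1
eef_pos: [545.8, 93.9, 116.7]
tcp_rot: [3.137, -1.059, -0.356]
ft_force: [-4.2, -2.3, 17.4]
opening: 0.291
grip_force: 30.0
```

Call:
move_arm --commands '[[[0, 0, 0.2], [0, 0, 0], 0], [[0, 0, 0], [0, 0, 0], 0], [[0, 0, 0], [0, 0, 0], 0.31], [[0, 0, 0], [0, 0, 0], 0.33], [[0, 0, 0], [0, 0, 0], 0.36], [[0, 0, 0], [0, 0, 0], 0.4], [[0, 0, 0], [0, 0, 0], 0.7], [[0, 0, 0], [0, 0, 0], 1], [[0, 0, 0], [0, 0, 0], 1], [[0, 0, 0], [0, 0, 0], 1]]'

```text
t: 19.1
eef_pos: [545.1, 94.4, 116.4]
tcp_rot: [3.136, -1.053, -0.353]
ft_force: [0.1, -0.6, -1.1]
opening: 0.679
grip_force: 0.0
```

Call:
move_arm --commands '[[[-1.63, 0.6, 1.0], [0, 0, 0], 1], [[-2.44, 0.9, 1.5], [0, 0, 0], 1], [[-2.44, 0.9, 1.5], [0, 0, 0], 1], [[-2.44, 0.9, 1.5], [0, 0, 0], 1], [[-1.63, 0.6, 3], [0, 0, 0], 1], [[0, 0, 4], [0, 0, 0], 1], [[0, 0, 3], [0, 0, 0], 1], [[0, 0, 0], [0, 0, 0], 1]]'

```text
t: 19.9
eef_pos: [444.9, 115.0, 257.5]
tcp_rot: [-3.113, -1.071, -0.361]
ft_force: [-0.7, 0.2, -0.3]
opening: 1.0
grip_force: 0.0
```

```bash
python3 - <<'E'
from h import *
s=state();print(s["eef_pos"],s["joints"].round(2))
t=read_camera("top");d=read_camera("side");cv2.imwrite("pics/t7.png",t);cv2.imwrite("pics/d7.png",d)
b=proj("side",[540,96,0])[0];a=proj("top",[540,96,0])[0];print(a,b,proj("side",[540,96,190]),proj("top",[540,96,190]))
# side silhouette: per row white extents
for v in range(int(b[1])+4,int(b[1])-75,-6):
    r=d[v,int(b[0])-30:int(b[0])+30].astype(int);on=np.nonzero((r[:,0]>60))[0]
    print(v,(on.min()+int(b[0])-30,on.max()+int(b[0])-30,len(on)) if len(on) else None)
# teal search
for n,im,q in(("top",t,a),("side",d,b)):
    u0,v0=int(q[0])-40,int(q[1])-85;sub=im[v0:v0+120,u0:u0+80].astype(int)
    m=(sub[...,1]>sub[...,2]+12)&(sub[...,0]>sub[...,2]);ys,xs=np.nonzero(m);print(n,[(x+u0,y+v0,sub[y,x].tolist()) for x,y in zip(xs,ys)][:30])
E
```

```text
[444.90119949 115.02014272 257.49374658] [ 0.49  0.22  2.43  4.28  0.79 -2.07]
[299.47060213 249.81895592] [307.41318636 297.86024358] [[308.41181456 246.94368814]] [[297.27382257 235.63693932]]
301 (np.int64(277), np.int64(329), 48)
295 (np.int64(277), np.int64(326), 26)
289 (np.int64(277), np.int64(326), 24)
283 (np.int64(287), np.int64(326), 15)
277 (np.int64(287), np.int64(326), 16)
271 (np.int64(278), np.int64(327), 40)
265 (np.int64(289), np.int64(327), 15)
259 (np.int64(289), np.int64(327), 16)
253 (np.int64(290), np.int64(327), 6)
247 (np.int64(291), np.int64(336), 13)
241 (np.int64(291), np.int64(328), 4)
235 (np.int64(293), np.int64(328), 11)
229 (np.int64(277), np.int64(328), 32)
223 (np.int64(277), np.int64(336), 48)
top []
side [(np.int64(303), np.int64(263), [91, 101, 78]), (np.int64(315), np.int64(263), [78, 85, 66]), (np.int64(303), np.int64(264), [113, 109, 43]), (np.int64(304), np.int64(264), [84, 89, 70]), (np.int64(315), np.int64(264), [77, 84, 68]), (np.int64(304), np.int64(265), [78, 79, 49]), (np.int64(305), np.int64(265), [89, 94, 59]), (np.int64(306), np.int64(265), [82, 90, 75]), (np.int64(314), np.int64(265), [79, 84, 63]), (np.int64(306), np.int64(266), [65, 71, 58]), (np.int64(307), np.int64(266), [76, 81, 53]), (np.int64(308), np.int64(266), [88, 94, 59]), (np.int64(309), np.int64(266), [85, 92, 74]), (np.int64(310), np.int64(266), [85, 92, 74]), (np.int64(312), np.int64(266), [90, 98, 83]), (np.int64(313), np.int64(266), [100, 105, 57]), (np.int64(314), np.int64(266), [75, 80, 56]), (np.int64(310), np.int64(267), [75, 79, 55]), (np.int64(311), np.int64(267), [90, 95, 56]), (np.int64(312), np.int64(267), [98, 102, 46]), (np.int64(313), np.int64(267), [96, 99, 46])]
```

Call:
move_arm --commands '[[[0, -1.0, 0], [0, 0, 8.2], 1], [[0, -1.0, 0], [0, 0, 8.2], 1], [[0, -1.0, 0], [0, 0, 8.2], 1], [[0, -1.0, 0], [0, 0, 8.2], 1], [[0, -1.0, 0], [0, 0, 8.2], 1], [[0, -1.0, 0], [0, 0, 8.2], 1], [[0.3, -1.0, 0], [0, 0, 8.2], 1], [[0.4, -1.0, 0], [0, 0, 8.2], 1], [[0.4, -1.0, 0], [0, 0, 8.2], 1], [[0.4, -1.0, 0], [0, 0, 8.2], 1]]'

```text
t: 21.0
eef_pos: [479.1, 61.4, 271.4]
tcp_rot: [-3.127, -1.138, 0.405]
ft_force: [1.1, 0.5, 0.1]
opening: 1.0
grip_force: 0.0
```

```bash
cat > st.py <<'E'
from h import *
from scipy.spatial.transform import Rotation as Ro
s=state();p=s["eef_pos"];Rr=Ro.from_euler("xyz",s["tcp_rot"]);R=Rr.as_matrix()
def rv(zdir,ydir):
    z=np.array(zdir,float);z/=np.linalg.norm(z);y=np.array(ydir,float);y-=z*(z@y);y/=np.linalg.norm(y)
    T=np.c_[np.cross(y,z),y,z];return np.degrees((Ro.from_matrix(T)*Rr.inv()).as_rotvec()).round(2)
E
python3 - <<'E'
from st import *
print(p,s["joints"].round(2),R.round(3).tolist())
d=np.array([.345,.939,0]);t=.866*d-[0,0,.5];print("rotvec",rv(t,[.939,-.345,0]),"pre",(np.array([540.2,96.2,95])-104*t-p).round(1))
E
```

```text
[479.13447482  61.41831739 271.37385857] [-0.41  0.18  2.5   2.07  0.87 -1.13] [[0.385, 0.406, 0.829], [0.165, -0.914, 0.371], [0.908, -0.006, -0.419]]
rotvec [-4.16  3.39 45.84] pre [  30.   -49.8 -124.4]
```

Call:
move_arm --commands '[[[0, -1.2, 0], [-0.7, 0.57, 7.0], 1], [[0, -1.2, 0], [-0.7, 0.57, 7.0], 1], [[0.5, -1.2, 0], [-0.7, 0.57, 7.0], 1], [[0.8, -0.7, 0], [-0.7, 0.57, 7.0], 1], [[0.8, -0.4, 0], [-0.7, 0.57, 7.0], 1], [[0.9, -0.3, 0], [-0.7, 0.57, 7.0], 1], [[0, 0, 0], [0, 0, 3.8], 1], [[0, 0, 0], [0, 0, 0], 1]]'

```text
t: 21.8
eef_pos: [511.2, 13.4, 271.7]
tcp_rot: [3.131, -1.055, 1.205]
ft_force: [0.8, -0.0, -0.5]
opening: 1.0
grip_force: 0.0
```

```bash
cat > pre.py <<'E'
from st import *
print(p,s["joints"].round(2),R.round(3).tolist())
d=np.array([.345,.939,0]);t=.866*d-[0,0,.5];t2=R[:,2];print("rotvec",rv(t,[.939,-.345,0]),"pre",(np.array([540.2,96.2,95])-104*t2-p).round(1),"adv",(110*t2).round(1))
E
python3 pre.py
```

```text
[511.23435441  13.38127282 271.72583959] [-0.59  0.39  2.02  1.07  1.33 -0.84] [[0.176, 0.93, 0.321], [0.46, -0.366, 0.809], [0.87, 0.005, -0.493]]
rotvec [-0.32  0.44  1.32] pre [  -4.4   -1.3 -125.5] adv [ 35.3  88.9 -54.2]
```

Call:
move_arm --commands '[[[-0.2, 0, -3], [-0.3, 0.4, 1.3], 1], [[-0.2, -0.1, -3], [0, 0, 0], 1], [[0, 0, -3], [0, 0, 0], 1], [[0, 0, -3.5], [0, 0, 0], 1], [[0, 0, 0], [0, 0, 0], 1], [[0, 0, 0], [0, 0, 0], 1]]'

```text
t: 22.4
eef_pos: [506.0, 13.0, 148.6]
tcp_rot: [3.138, -1.048, 1.219]
ft_force: [-0.4, -0.3, -0.2]
opening: 0.999
grip_force: 0.0
```

```bash
python3 pre.py
```

```text
[506.02894845  13.00416261 148.57433038] [-0.6   0.61  2.1   1.13  1.19 -1.13] [[0.172, 0.938, 0.302], [0.469, -0.348, 0.812], [0.866, 0.002, -0.499]]
rotvec [0.   0.11 0.16] pre [ 2.8 -1.3 -1.6] adv [ 33.2  89.3 -54.9]
```

Call:
move_arm --commands '[[[0.72, 1.5, -1.1], [0, 0, 0], 1], [[0.72, 1.8, -1.1], [0, 0, 0], 1], [[0.72, 1.8, -1.1], [0, 0, 0], 1], [[0.72, 1.8, -1.1], [0, 0, 0], 1], [[0.72, 1.85, -1.2], [0, 0, 0], 1], [[0, 0, 0], [0, 0, 0], 1], [[0, 0, 0], [0, 0, 0], 0.6], [[0, 0, 0], [0, 0, 0], 0.5], [[0, 0, 0], [0, 0, 0], 0.45]]'

```text
t: 23.3
eef_pos: [542.7, 99.2, 93.4]
tcp_rot: [3.128, -1.047, 1.227]
ft_force: [-0.2, 0.0, -0.3]
opening: 0.809
grip_force: 0.0
```

Call:
move_arm --commands '[[[0, 0, 0], [0, 0, 0], 0.42], [[0, 0, 0], [0, 0, 0], 0.38], [[0, 0, 0], [0, 0, 0], 0.35], [[0, 0, 0], [0, 0, 0], 0.32], [[0, 0, 0], [0, 0, 0], 0.29], [[0, 0, 0], [0, 0, 0], 0], [[0, 0, 0], [0, 0, 0], 0]]'

```text
t: 24.0
eef_pos: [542.4, 100.0, 92.5]
tcp_rot: [3.13, -1.047, 1.227]
ft_force: [-0.6, -0.8, 1.1]
opening: 0.291
grip_force: 29.7
```

Call:
move_arm --commands '[[[0, 0, 1.5], [0, 0, 0], 0], [[0, 0, 2.5], [0, 0, 0], 0], [[-0.8, -0.2, 1], [-7.67, 2.85, 0], 0], [[-0.8, -0.2, 0], [-7.67, 2.85, 0], 0], [[-0.8, -0.2, 0], [-7.67, 2.85, 0], 0], [[-0.8, -0.2, 0], [-7.67, 2.85, 0], 0], [[-0.8, -0.2, 0], [-7.67, 2.85, 0], 0], [[-0.8, -0.2, 0], [-7.67, 2.85, 0], 0], [[-0.8, -0.2, 0], [-7.67, 2.85, 0], 0], [[-0.8, -0.2, 0], [-7.67, 2.85, 0], 0]]'

```text
t: 25.0
eef_pos: [479.9, 85.0, 142.3]
tcp_rot: [-3.138, 0.05, 1.22]
ft_force: [0.2, -0.8, -1.7]
opening: 0.293
grip_force: 29.7
```

Call:
move_arm --commands '[[[-0.8, -0.2, 0], [-7.67, 2.85, 0], 0], [[-0.8, -0.2, 0], [-7.67, 2.85, 0], 0], [[-0.8, -0.2, 0], [-7.67, 2.85, 0], 0], [[-0.4, -0.2, 0], [0, 0, 5], 0], [[0, 0, -3], [0, 0, 5], 0], [[0, 0, -3], [0, 0, 0], 0], [[0, 0, 0], [0, 0, 0], 0], [[0, 0, 0], [0, 0, 0], 0]]'

```text
t: 25.8
eef_pos: [451.9, 77.4, 81.9]
tcp_rot: [-3.131, 0.474, 1.397]
ft_force: [0.6, -0.1, -1.4]
opening: 0.294
grip_force: 29.7
```

```bash
python3 - <<'E'
from st import *
print(p,s["ft_force"].round(1),R.round(3).tolist())
t=read_camera("top");cv2.imwrite("pics/t8.png",t)
ax=p-6*R[:,2];yh=R[:,1];c=np.cross([0,0,1],yh);c/=np.linalg.norm(c);print(c)
for zh in range(0,80,5): 
    print(zh,[cv2.remap(t.astype(np.float32),*[q.astype(np.float32)[None,None] for q in proj("top",ax+(zh-95)*c+w*yh+[0,0,14])[0]],1)[0,0].round().astype(int).tolist() for w in (-10,-5,0,5,10)])
E
```

```text
[451.87596044  77.43484604  81.92744257] [ 0.6 -0.1 -1.4] [[0.154, 0.984, -0.09], [0.876, -0.178, -0.447], [-0.456, -0.01, -0.89]]
[ 0.17811905  0.98400895 -0.        ]
0 [[109, 157, 181], [118, 161, 183], [114, 153, 174], [118, 159, 182], [99, 160, 192]]
5 [[172, 194, 200], [173, 195, 204], [174, 196, 205], [168, 191, 200], [147, 171, 182]]
10 [[175, 198, 205], [178, 201, 208], [174, 197, 206], [172, 194, 204], [145, 171, 184]]
15 [[173, 195, 203], [177, 200, 207], [175, 198, 206], [171, 194, 204], [150, 174, 184]]
20 [[175, 197, 204], [176, 199, 206], [175, 198, 204], [172, 194, 204], [151, 173, 183]]
25 [[164, 183, 183], [155, 170, 154], [157, 172, 156], [148, 163, 151], [146, 167, 172]]
30 [[152, 168, 156], [137, 146, 103], [137, 146, 102], [139, 147, 104], [146, 167, 172]]
35 [[159, 178, 176], [139, 147, 102], [137, 146, 101], [137, 145, 104], [142, 163, 167]]
40 [[155, 172, 163], [138, 146, 102], [137, 145, 100], [138, 146, 103], [146, 165, 164]]
45 [[151, 169, 165], [137, 146, 101], [139, 151, 106], [137, 146, 102], [147, 166, 170]]
50 [[159, 177, 174], [140, 150, 105], [141, 165, 119], [138, 147, 104], [144, 163, 156]]
55 [[154, 172, 167], [139, 148, 103], [141, 164, 116], [138, 148, 103], [143, 160, 161]]
60 [[160, 179, 181], [138, 145, 99], [140, 159, 112], [137, 147, 102], [146, 164, 158]]
65 [[154, 171, 166], [139, 146, 101], [140, 155, 108], [138, 147, 101], [146, 164, 155]]
70 [[151, 170, 172], [140, 146, 102], [137, 144, 98], [137, 144, 98], [145, 162, 157]]
75 [[157, 175, 176], [140, 147, 101], [138, 145, 98], [139, 145, 99], [145, 160, 146]]
```

Call:
move_arm --commands '[[[0, 0, -2.5], [-3.0, -0.3, 0], 0], [[0, 0, -2.5], [0, 0, 0], 0], [[0, 0, -1.5], [0, 0, 0], 0], [[0, 0, 0], [0, 0, 0], 0], [[0, 0, 0], [0, 0, 0], 0]]'

```text
t: 26.35
eef_pos: [452.3, 77.4, 17.5]
tcp_rot: [3.134, 0.523, 1.388]
ft_force: [0.8, -0.0, -1.1]
opening: 0.289
grip_force: 29.7
```

Call:
move_arm --commands '[[[0, 0, -0.3], [0, 0, 0], 0], [[0, 0, -0.1], [0, 0, 0], 0], [[0, 0, 0], [0, 0, 0], 0]]'

```text
t: 26.65
eef_pos: [452.0, 77.5, 13.0]
tcp_rot: [3.134, 0.523, 1.388]
ft_force: [-0.5, -0.1, -1.5]
opening: 0.293
grip_force: 29.7
```

Call:
move_arm --commands '[[[0, 0, -0.1], [0, 0, 0], 0], [[0, 0, -0.1], [0, 0, 0], 0], [[0, 0, 0], [0, 0, 0], 0]]'

```text
t: 26.95
eef_pos: [451.8, 77.5, 10.6]
tcp_rot: [3.135, 0.524, 1.389]
ft_force: [0.2, 0.8, -1.3]
opening: 0.29
grip_force: 29.7
```

Call:
move_arm --commands '[[[0, 0, -0.1], [0, 0, 0], 0], [[0, 0, 0], [0, 0, 0], 0]]'

```text
t: 27.15
eef_pos: [451.8, 77.5, 9.5]
tcp_rot: [3.135, 0.524, 1.389]
ft_force: [-0.4, -0.7, -2.2]
opening: 0.296
grip_force: 29.7
```

Call:
move_arm --commands '[[[0, 0, -0.1], [0, 0, 0], 0], [[0, 0, 0], [0, 0, 0], 0]]'

```text
t: 27.35
eef_pos: [451.9, 77.4, 9.2]
tcp_rot: [3.134, 0.524, 1.388]
ft_force: [-1.2, 2.3, 8.1]
opening: 0.291
grip_force: 29.7
```

Contact; release gently and withdraw.

Call:
move_arm --commands '[[[0, 0, 0], [0, 0, 0], 0.31], [[0, 0, 0], [0, 0, 0], 0.34], [[0, 0, 0], [0, 0, 0], 0.4], [[0, 0, 0], [0, 0, 0], 0.7], [[0, 0, 0], [0, 0, 0], 0.8], [[0, 0, 0], [0, 0, 0], 0.8]]'

```text
t: 27.95
eef_pos: [451.9, 77.5, 8.6]
tcp_rot: [3.135, 0.524, 1.389]
ft_force: [0.2, -0.2, 0.1]
opening: 0.59
grip_force: 0.0
```

Call:
move_arm --commands '[[[0.17, 0.98, 1.74], [0, 0, 0], 0.8], [[0.34, 1.96, 3.48], [0, 0, 0], 0.8], [[0.34, 1.96, 3.48], [0, 0, 0], 0.8], [[0, 0, 3], [0, 0, 0], 0.8], [[0, 0, 0], [8, -1.4, 0], 0.8], [[0, 0, 0], [8, -1.4, 0], 0.8], [[0, 0, 0], [8, -1.4, 0], 0.8], [[0, 0, 0], [5.4, -0.95, 0], 0.8], [[-5, 0, 0], [0, 0, 0], 0.8], [[-5, 0, 0], [0, 0, 0], 0.8]]'

```text
t: 28.95
eef_pos: [359.2, 125.7, 125.5]
tcp_rot: [3.139, 0.002, 1.388]
ft_force: [0.1, 0.6, 0.0]
opening: 0.8
grip_force: 0.0
```

```bash
python3 - <<'E'
from st import *
print(p,s["tcp_rot"],s["ft_force"].round(1),s["opening"])
t=read_camera("top");d=read_camera("side");cv2.imwrite("pics/t9.png",t);cv2.imwrite("pics/d9.png",d)
# white/teal mask blob in top near handle
u,v=proj("top",[451,80,28])[0].astype(int);sub=t[v-30:v+30,u-60:u+60]
m=((sub[...,0]>118)).astype(np.uint8);n,l,st_,c=cv2.connectedComponentsWithStats(m)
k=l[30,60];print(k,st_[k]);pts=np.argwhere(l==k)[:,::-1].astype(np.float32)+[u-60,v-30]
print(cv2.minAreaRect(pts.astype(np.float32)))
g=np.argwhere((sub[...,2]<125)&(sub[...,1]>sub[...,2]+25)&(sub[...,0]>100))[:,::-1]+[u-60,v-30];print("teal",len(g),g.mean(0),g.min(0),g.max(0))
E
```

```text
[359.19727852 125.67640522 125.47849535] [3.13912881e+00 2.49408534e-03 1.38761692e+00] [0.1 0.6 0. ] 0.800062427426299
0 [   0    0  120   60 6626]
((304.5, 282.5), (59.0, 119.0), 90.0)
teal 158 [320.59493671 285.43037975] [309 280] [332 290]
```

```bash
cat > bias.py <<'E'
from h import *
c=np.array([np.cos(1.388),np.sin(1.388)]);x=np.array([c[1],-c[0]]);o=np.array([452.4,80.4])
def edge(n,im,P0,dirn,span=12):
    k=np.arange(-span,span+.1,.25);P=np.array([np.r_[P0+j*dirn,28] for j in k]);uv=proj(n,P).astype(np.float32)
    b=cv2.remap(im,uv[:,0][None],uv[:,1][None],1)[0][:,0];hi=b[:12].mean();lo=b[-12:].mean();th=(hi+lo)/2
    i=np.nonzero(b<th)[0];return k[i[0]] if len(i) else np.nan
for n,f,sx in(("top","t9",1),("side","d9",-1)):
    im=cv2.imread(f"pics/{f}.png").astype(np.float32)
    lat=[edge(n,im,o+(zh-95.5)*c+sx*14*x,sx*x) for zh in (8,14,20,26,32,38,44,50,56,62,68,74,80,100,110,120,130)]
    foot=[edge(n,im,o-95.5*c+w*x,-c) for w in (-8,-4,0,4,8)]
    print(n,"lat outward offs",np.round(lat,1),np.nanmedian(lat),"foot outward",np.round(foot,1))
E
python3 bias.py
```

```text
top lat outward offs [ -2.   -1.   -2.8  -0.8  -0.8   0.   -0.5   0.   -0.5   0.   -0.2   0.
   0.  -12.  -12.  -12.  -12. ] -0.75 foot outward [-1.  -1.2 -1.  -0.8 -1. ]
side lat outward offs [2.  3.  3.2 3.8 3.8 3.5 4.2 4.  4.  4.2 4.2 3.8 3.8 3.5 3.2 2.5 2.5] 3.75 foot outward [-3.8 -3.2 -3.8 -3.5 -5.2]
```

```bash
cat > prof.py <<'E'
from fit import *
q=[599.5,-231.7,-.1695]
im=cv2.imread("pics/top0.png").astype(np.float32)[...,1]
def samp(n,im,P):
    uv=proj(n,place(P,*q)).astype(np.float32);return cv2.remap(im,uv[:,0][None],uv[:,1][None],1)[0]
for lab,ys in(("-y part",range(-90,-40,2)),("+y body",range(36,54,2)),("narrow",range(62,90,2))):
    print(lab,[(x,int(np.mean([samp("top",im,[(x,y,22)])[0] for y in ys]))) for x in range(-30,54,1)])
for z,xs in((22,range(-6,14,2)),):
    print("along y",[(y,int(np.mean([samp("top",im,[(x,y,22)])[0] for x in xs]))) for y in range(-112,-84,1)])
E
python3 prof.py
```

```text
-y part [(-30, 178), (-29, 178), (-28, 178), (-27, 178), (-26, 178), (-25, 178), (-24, 177), (-23, 176), (-22, 174), (-21, 167), (-20, 155), (-19, 139), (-18, 126), (-17, 125), (-16, 135), (-15, 151), (-14, 166), (-13, 174), (-12, 177), (-11, 177), (-10, 177), (-9, 176), (-8, 174), (-7, 172), (-6, 174), (-5, 176), (-4, 177), (-3, 178), (-2, 178), (-1, 178), (0, 178), (1, 178), (2, 178), (3, 177), (4, 177), (5, 178), (6, 178), (7, 178), (8, 178), (9, 178), (10, 178), (11, 177), (12, 177), (13, 177), (14, 177), (15, 177), (16, 176), (17, 174), (18, 169), (19, 161), (20, 149), (21, 135), (22, 125), (23, 126), (24, 135), (25, 149), (26, 163), (27, 172), (28, 176), (29, 177), (30, 178), (31, 178), (32, 177), (33, 177), (34, 177), (35, 178), (36, 178), (37, 178), (38, 177), (39, 177), (40, 177), (41, 177), (42, 177), (43, 177), (44, 176), (45, 174), (46, 170), (47, 163), (48, 153), (49, 139), (50, 127), (51, 121), (52, 123), (53, 130)]
+y body [(-30, 175), (-29, 175), (-28, 174), (-27, 174), (-26, 174), (-25, 174), (-24, 173), (-23, 172), (-22, 170), (-21, 166), (-20, 157), (-19, 144), (-1
[... 641 characters left out ...]
8), (41, 178), (42, 178), (43, 178), (44, 177), (45, 176), (46, 173), (47, 167), (48, 159), (49, 144), (50, 129), (51, 119), (52, 121), (53, 129)]Traceback (most recent call last):
  File "prof.py", line 7, in <module>
    print(lab,[(x,int(np.mean([samp("top",im,[(x,y,22)])[0] for y in ys]))) for x in range(-30,54,1)])
                               ~~~~^^^^^^^^^^^^^^^^^^^^^
  File "prof.py", line 5, in samp
    uv=proj(n,place(P,*q)).astype(np.float32);return cv2.remap(im,uv[:,0][None],uv[:,1][None],1)[0]
       ~~~~^^^^^^^^^^^^^^^
  File "h.py", line 5, in proj
    i=camera_info(n);M=np.linalg.inv(i["cam_to_world"]);P=np.atleast_2d(P)
ValueError: time passes only in moves, steps and waits
```

```bash
sed -i 's/^def proj/_C={}\n_ci=camera_info\ndef camera_info(n):\n    if n not in _C: _C[n]=_ci(n)\n    return _C[n]\ndef proj/' h.py; python3 - <<'E'
from fit import *
q=[599.5,-231.7,-.1695]
im=cv2.imread("pics/top0.png").astype(np.float32)[...,1]
def samp(P):
    uv=proj("top",place(P,*q)).astype(np.float32);return cv2.remap(im,uv[:,0][None],uv[:,1][None],1)[0]
print("foot end",[(y,int(samp([(x,y,22) for x in range(-1,19,2)]).mean())) for y in range(-114,-84)])
print("front strip rim end",[(y,int(samp([(x,y,24) for x in range(30,44,2)]).mean())) for y in range(-114,-98)])
print("+y end rim",[(y,int(samp([(x,y,24) for x in range(30,44,2)]).mean())) for y in range(98,114)])
print("upper rib step",[(y,int(samp([(x,y,22) for x in np.arange(20.5,25,1)]).mean())) for y in range(30,80)])
print("lower rib step x",[(y,int(samp([(x,y,22) for x in np.arange(-19,-15,1)]).mean())) for y in range(30,80)])
print("notch upper",[(y,int(samp([(x,y,22) for x in np.arange(27,40,2)]).mean())) for y in range(-40,42,2)])
E
```

```text
foot end [(-114, 156), (-113, 155), (-112, 153), (-111, 147), (-110, 136), (-109, 124), (-108, 116), (-107, 114), (-106, 124), (-105, 143), (-104, 162), (-103, 171), (-102, 175), (-101, 175), (-100, 173), (-99, 167), (-98, 154), (-97, 138), (-96, 129), (-95, 132), (-94, 143), (-93, 157), (-92, 168), (-91, 174), (-90, 176), (-89, 177), (-88, 177), (-87, 177), (-86, 177), (-85, 177)]
front strip rim end [(-114, 154), (-113, 154), (-112, 152), (-111, 149), (-110, 139), (-109, 127), (-108, 117), (-107, 115), (-106, 117), (-105, 132), (-104, 151), (-103, 167), (-102, 172), (-101, 174), (-100, 175), (-99, 172)]
+y end rim [(98, 178), (99, 178), (100, 176), (101, 173), (102, 165), (103, 155), (104, 139), (105, 121), (106, 108), (107, 106), (108, 109), (109, 119), (110, 132), (111, 144), (112, 151), (113, 153)]
upper rib step [(30, 174), (31, 166), (32, 155), (33, 144), (34, 136), (35, 130), (36, 129), (37, 132), (38, 135), (39, 136), (40, 137), (41, 138), (42, 138), (43, 138), (44, 135), (45, 132), (46, 130), (47, 130), (48, 129), (49, 130), (50, 132), (51, 133), (52, 136), (53, 138), (54, 
[... 623 characters left out ...]
155), (60, 166), (61, 176), (62, 178), (63, 179), (64, 179), (65, 180), (66, 180), (67, 180), (68, 180), (69, 179), (70, 179), (71, 179), (72, 179), (73, 179), (74, 179), (75, 179), (76, 179), (77, 179), (78, 179), (79, 180)]
notch upper [(-40, 177), (-38, 177), (-36, 172), (-34, 155), (-32, 139), (-30, 151), (-28, 167), (-26, 175), (-24, 177), (-22, 178), (-20, 178), (-18, 177), (-16, 178), (-14, 177), (-12, 177), (-10, 178), (-8, 178), (-6, 177), (-4, 177), (-2, 177), (0, 178), (2, 178), (4, 178), (6, 178), (8, 178), (10, 178), (12, 178), (14, 178), (16, 178), (18, 178), (20, 178), (22, 178), (24, 179), (26, 178), (28, 178), (30, 175), (32, 175), (34, 177), (36, 178), (38, 178), (40, 177)]
```

Call:
move_arm --commands '[[[4.6, -2.3, 0], [0, 0, 0], 0.8], [[4.7, -2.2, 0], [0, 0, 0], 0.8], [[0, 0, 0], [0, 0, 0], 0.8], [[0, 0, 0], [0, 0, 0], 0.8]]'

```text
t: 29.45
eef_pos: [450.8, 82.5, 125.3]
tcp_rot: [3.14, 0.003, 1.389]
ft_force: [-0.5, 0.3, -0.3]
opening: 0.802
grip_force: 0.0
```

```bash
python3 - <<'E'
from st import *
print((np.array([452.4,80.4,16])-p).round(1),s["tcp_rot"].round(3))
E
```

```text
[   1.6   -2.1 -109.3] [3.140e+00 3.000e-03 1.389e+00]
```

Call:
move_arm --commands '[[[0.16, -0.21, -3], [0, 0, 0], 0.8], [[0, 0, -3], [0, 0, 0], 0.7], [[0, 0, -3], [0, 0, 0], 0.6], [[0, 0, -1.9], [0, 0, 0], 0.5], [[0, 0, 0], [0, 0, 0], 0.4], [[0, 0, 0], [0, 0, 0], 0.35], [[0, 0, 0], [0, 0, 0], 0.31], [[0, 0, 0], [0, 0, 0], 0], [[0, 0, 0], [0, 0, 0], 0]]'

```text
t: 30.35
eef_pos: [452.4, 81.0, 17.7]
tcp_rot: [3.137, 0.002, 1.39]
ft_force: [-0.9, 1.7, 8.3]
opening: 0.291
grip_force: 29.9
```

Call:
move_arm --commands '[[[0, 0, 1.5], [0, 0, 0], 0], [[0, 0, 4.5], [0, 0, 0], 0], [[0, 0, 4.5], [0, 0, 0.5], 0], [[0, 0, 4], [0, 0, 0], 0]]'

```text
t: 30.75
eef_pos: [451.7, 80.8, 164.2]
tcp_rot: [3.138, 0.002, 1.399]
ft_force: [0.1, -0.6, -2.3]
opening: 0.294
grip_force: 29.9
```

Call:
move_arm --commands '[[[1.0, -2, 0], [0, 0, 0], 0], [[2, -4.0, 0], [0, 0, 0], 0], [[2, -4.0, 0], [0, 0, 0], 0], [[2, -4.0, 0], [0, 0, 0], 0], [[2, -4.0, 0], [0, 0, 0], 0], [[2, -4.0, 0], [0, 0, 0], 0], [[2, -4.0, 0], [0, 0, 0], 0], [[2, -4.0, 0], [0, 0, 0], 0], [[0.5, -1.4, 0], [0, 0, 0], 0], [[0, 0, 0], [0, 0, 0], 0]]'

```text
t: 31.75
eef_pos: [606.9, -234.8, 161.4]
tcp_rot: [3.139, 0.003, 1.397]
ft_force: [-0.9, 0.5, -1.5]
opening: 0.291
grip_force: 29.9
```

```bash
cat > go.py <<'E'
from st import *
print(p,s["tcp_rot"].round(4),s["ft_force"].round(1),s["opening"]);print("to target",(np.array([608.0,-233.7,23.7])-p).round(1),"yaw deg",np.degrees(1.3993-s["tcp_rot"][2]).round(2),R.round(3).tolist())
E
python3 go.py
```

```text
[ 606.87095624 -234.80556823  161.39595299] [3.1393e+00 2.8000e-03 1.3966e+00] [-0.9  0.5 -1.5] 0.29070662382576584
to target [   1.1    1.1 -137.7] yaw deg 0.16 [[0.173, 0.985, 0.002], [0.985, -0.173, -0.003], [-0.003, 0.002, -1.0]]
```

Call:
move_arm --commands '[[[0.11, 0.11, -4], [0, 0, 0.16], 0], [[0, 0, -4], [0, 0, 0], 0], [[0, 0, -2.5], [0, 0, 0], 0], [[0, 0, 0], [0, 0, 0], 0], [[0, 0, 0], [0, 0, 0], 0]]'

```text
t: 32.25
eef_pos: [608.1, -231.2, 57.6]
tcp_rot: [3.139, 0.003, 1.402]
ft_force: [-0.1, 0.1, -1.1]
opening: 0.292
grip_force: 29.9
```

```bash
python3 go.py; python3 - <<'E'
from h import *
t=read_camera("top");d=read_camera("side")
tile("pics/p10.png",[((0,0),crop(t,370,180,120,95,4)),((0,380),crop(d,255,195,70,55,4)),((485,0),crop(d,260,155,78,100,4)),((300,400),crop(t,440,195,50,50,4))])
E
```

```text
[ 608.10579767 -231.19450667   57.60643854] [3.1392e+00 2.6000e-03 1.4022e+00] [-0.1  0.1 -1.1] 0.292287261468239
to target [ -0.1  -2.5 -33.9] yaw deg -0.16 [[0.168, 0.986, 0.002], [0.986, -0.168, -0.003], [-0.003, 0.002, -1.0]]
```

View pics/p10.png

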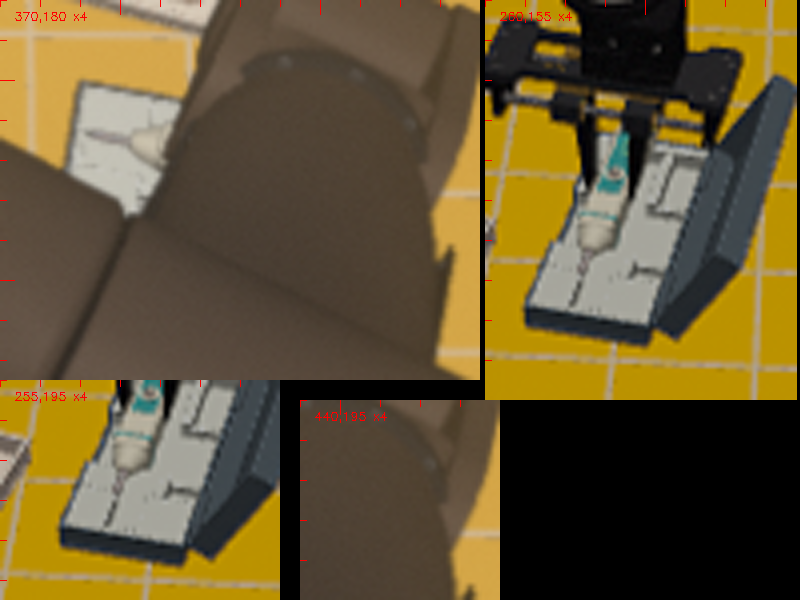

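Call:
move_arm --commands '[[[0, -0.25, -0.8], [0, 0, -0.1], 0], [[0, 0, -0.6], [0, 0, 0], 0], [[0, 0, -0.3], [0, 0, 0], 0], [[0, 0, 0], [0, 0, 0], 0]]'

```text
t: 32.75
eef_pos: [607.9, -234.6, 39.3]
tcp_rot: [3.14, 0.003, 1.4]
ft_force: [-0.9, 0.2, 0.3]
opening: 0.293
grip_force: 29.9
```

Call:
move_arm --commands '[[[0, 0, -0.3], [0, 0, 0], 0], [[0, 0, -0.1], [0, 0, 0], 0], [[0, 0, 0], [0, 0, 0], 0]]'

```text
t: 33.05
eef_pos: [608.1, -234.4, 35.7]
tcp_rot: [3.139, 0.003, 1.4]
ft_force: [0.5, 2.3, 2.6]
opening: 0.292
grip_force: 30.0
```

```bash
python3 go.py
```

```text
[ 608.08321733 -234.39327164   35.65447639] [3.1393e+00 2.6000e-03 1.3998e+00] [0.5 2.3 2.6] 0.2920319483869956
to target [ -0.1   0.7 -12. ] yaw deg -0.03 [[0.17, 0.985, 0.002], [0.985, -0.17, -0.003], [-0.003, 0.002, -1.0]]
```

Call:
move_arm --commands '[[[0.02, 0.15, 0], [0, 0, 0], 0], [[0, 0, -0.2], [0, 0, 0], 0], [[0, 0, -0.2], [0, 0, 0], 0], [[0, 0, 0], [0, 0, 0], 0]]'

```text
t: 33.45
eef_pos: [608.0, -233.0, 31.1]
tcp_rot: [3.14, 0.002, 1.4]
ft_force: [0.4, -0.1, -1.4]
opening: 0.287
grip_force: 30.0
```

Call:
move_arm --commands '[[[0, 0, -0.2], [0, 0, 0], 0], [[0, 0, -0.2], [0, 0, 0], 0], [[0, 0, -0.1], [0, 0, 0], 0], [[0, 0, 0], [0, 0, 0], 0]]'

```text
t: 33.85
eef_pos: [608.2, -233.0, 26.4]
tcp_rot: [3.14, 0.003, 1.4]
ft_force: [0.3, -0.3, -0.7]
opening: 0.287
grip_force: 30.0
```

Free descent; 3 mm left.

Call:
move_arm --commands '[[[0, 0, -0.15], [0, 0, 0], 0], [[0, 0, -0.1], [0, 0, 0], 0], [[0, 0, 0], [0, 0, 0], 0]]'

```text
t: 34.15
eef_pos: [608.4, -233.4, 24.5]
tcp_rot: [3.138, 0.003, 1.4]
ft_force: [-1.3, -1.7, 3.0]
opening: 0.294
grip_force: 30.0
```

Call:
move_arm --commands '[[[0, 0, -0.1], [0, 0, 0], 0], [[0, 0, 0], [0, 0, 0], 0]]'

```text
t: 34.35
eef_pos: [608.5, -233.7, 23.7]
tcp_rot: [3.138, 0.003, 1.4]
ft_force: [-1.5, -3.6, 4.9]
opening: 0.289
grip_force: 30.0
```

Call:
move_arm --commands '[[[-0.02, -0.1, -0.1], [0, 0, 0], 0], [[0, 0, 0], [0, 0, 0], 0]]'

```text
t: 34.55
eef_pos: [608.4, -233.8, 23.7]
tcp_rot: [3.138, 0.002, 1.399]
ft_force: [-3.6, 3.1, 15.7]
opening: 0.293
grip_force: 30.0
```

Call:
move_arm --commands '[[[0, 0, -0.1], [0, 0, 0], 0], [[0, 0, 0], [0, 0, 0], 0]]'

```text
t: 34.75
eef_pos: [608.4, -233.8, 23.6]
tcp_rot: [3.138, 0.003, 1.4]
ft_force: [-5.9, 4.9, 23.7]
opening: 0.291
grip_force: 30.0
```

Call:
move_arm --commands '[[[0, 0, 0.15], [0, 0, 0], 0], [[0, 0, 0], [0, 0, 0], 0.31], [[0, 0, 0], [0, 0, 0], 0.35], [[0, 0, 0], [0, 0, 0], 0.45], [[0, 0, 0], [0, 0, 0], 0.5], [[0, 0, 0], [0, 0, 0], 0.5], [[0, 0, 0], [0, 0, 0], 0.5], [[0, 0, 0], [0, 0, 0], 0.5]]'

```text
t: 35.55
eef_pos: [608.1, -234.1, 22.6]
tcp_rot: [3.139, 0.003, 1.4]
ft_force: [1.0, 0.1, 0.4]
opening: 0.497
grip_force: 0.0
```

Call:
move_arm --commands '[[[0, 0, 1.5], [0, 0, 0], 0.5], [[0, 0, 3], [0, 0, 0], 0.5], [[0, 0, 4], [0, 0, 0], 0.5], [[0, 0, 4], [0, 0, 0], 0.5], [[0, 0, 3], [0, 0, 0], 0.3], [[0, 0, 0], [0, 0, 0], 0]]'

```text
t: 36.15
eef_pos: [609.5, -234.7, 183.5]
tcp_rot: [3.131, 0.005, 1.4]
ft_force: [-0.2, 0.0, 0.7]
opening: 0.389
grip_force: 0.0
```

Call:
move_arm --commands '[[[-4.1, 0.7, 0], [0, 0, 0], 0], [[-4.1, 0.7, 0], [0, 0, 0], 0], [[-4.1, 0.7, 0], [0, 0, 0], 0], [[-4.1, 0.7, 0], [0, 0, 0], 0], [[0, 0, 0], [0, 0, 0], 0], [[0, 0, -4], [0, 0, 0], 0], [[0, 0, -4], [0, 0, 0], 0], [[0, 0, -2.4], [0, 0, 0], 0], [[0, 0, 0], [0, 0, 0], 0]]'

```text
t: 37.05
eef_pos: [443.2, -205.5, 71.3]
tcp_rot: [-3.139, 0.001, 1.4]
ft_force: [0.7, -0.8, 0.7]
opening: 0.002
grip_force: 0.0
```

```bash
cat > cs.py <<'E'
from st import *
q=np.array([599.5,-231.7]);a=-.1705;X=np.array([np.cos(a),np.sin(a)]);Y=np.array([-X[1],X[0]])
dd=p[:2]-q;print(p.round(1),"case xyz",round(dd@X-4.7,1),round(dd@Y+1.5,1),s["ft_force"].round(1),s["opening"])
E
python3 cs.py
```

```text
[ 443.2 -205.5   71.3] case xyz -163.2 0.8 [ 0.7 -0.8  0.7] 0.0021423896193219173
```

Call:
move_arm --commands '[[[1.97, -0.34, 0], [0, 0, 0], 0], [[1.97, -0.34, 0], [0, 0, 0], 0], [[1.48, -0.26, 0], [0, 0, 0], 0], [[1.48, -0.26, 0], [0, 0, 0], 0], [[0.98, -0.17, 0], [0, 0, 0], 0], [[0.98, -0.17, 0], [0, 0, 0], 0], [[0.98, -0.17, 0], [0, 0, 0], 0], [[0, 0, 0], [0, 0, 0], 0]]'

```text
t: 37.85
eef_pos: [543.6, -223.4, 73.8]
tcp_rot: [3.138, 0.003, 1.4]
ft_force: [0.1, -0.3, 0.2]
opening: 0.009
grip_force: 0.0
```

```bash
python3 cs.py; python3 - <<'E'
from fit import *
d=read_camera("side");cv2.imwrite("pics/d11.png",d);t=read_camera("top");cv2.imwrite("pics/t11.png",t)
# lid +y end corner visibility: predicted px for candidate angles
q=[603.9,-234,-.1705,0]
for a in (2.1,1.57,1.3,1.2,1.1,1.0,.9,.8): print(a,[proj("side",case_pts(q[:3]+[a],[("L",96,108,lz)]))[0].round(0).tolist() for lz in (0,24)])
E
```

```text
[ 543.6 -223.4   73.8] case xyz -61.2 0.2 [ 0.1 -0.3  0.2] 0.008724881625839415
2.1 [[317.0, 217.0], [324.0, 221.0]]
1.57 [[300.0, 210.0], [308.0, 212.0]]
1.3 [[291.0, 210.0], [299.0, 209.0]]
1.2 [[288.0, 210.0], [295.0, 209.0]]
1.1 [[285.0, 211.0], [292.0, 209.0]]
1.0 [[282.0, 211.0], [289.0, 209.0]]
0.9 [[279.0, 213.0], [286.0, 210.0]]
0.8 [[277.0, 214.0], [283.0, 210.0]]
```

```bash
cat > lid.py <<'E'
import sys
from fit import *
d=cv2.imread(sys.argv[1]).astype(float);q=[603.9,-234,-.1705]
# score each angle: mean |pixel - dark slate| inside the lid's +y end face, and outside just beyond the outer face
for a in np.arange(-.1,2.2,.1):
    P=case_pts(q+[a],[("L",lx,108,lz) for lx in range(10,92,8) for lz in (4,8,12,16,20)])
    uv=proj("side",P).round().astype(int);v=d[uv[:,1],uv[:,0]];print(round(a,2),v.mean(0).round(0),v.std(0).mean().round(0))
E
python3 lid.py pics/d11.png
```

```text
-0.1 [134. 143. 144.] 36.0
0.0 [136. 153. 156.] 28.0
0.1 [135. 156. 160.] 27.0
0.2 [134. 154. 158.] 30.0
0.3 [135. 153. 158.] 28.0
0.4 [131. 148. 153.] 35.0
0.5 [130. 142. 144.] 38.0
0.6 [132. 142. 143.] 38.0
0.7 [132. 141. 142.] 39.0
0.8 [124. 133. 133.] 45.0
0.9 [114. 123. 121.] 51.0
1.0 [ 98. 104. 102.] 56.0
1.1 [72. 73. 69.] 51.0
1.2 [44. 41. 36.] 7.0
1.3 [46. 42. 37.] 6.0
1.4 [48. 44. 39.] 6.0
1.5 [50. 46. 41.] 6.0
1.6 [52. 47. 42.] 6.0
1.7 [54. 51. 46.] 10.0
1.8 [54. 55. 53.] 14.0
1.9 [44. 76. 85.] 41.0
2.0 [ 33. 102. 121.] 49.0
2.1 [ 28. 118. 145.] 46.0
```

Call:
move_arm --commands '[[[-0.5, 0.08, 2.6], [0, 0, 0], 0], [[0, 0, 0], [0, 0, 0], 0], [[0.98, -0.17, 0], [0, 0, 0], 0], [[0.98, -0.17, 0], [0, 0, 0], 0], [[0.98, -0.17, 0], [0, 0, 0], 0], [[0.98, -0.17, 0], [0, 0, 0], 0], [[0.6, -0.1, 0], [0, 0, 0], 0], [[0, 0, 0], [0, 0, 0], 0]]'

```text
t: 38.75
eef_pos: [583.5, -230.3, 99.2]
tcp_rot: [3.139, 0.003, 1.4]
ft_force: [-0.2, 0.2, 1.0]
opening: 0.005
grip_force: 0.0
```

```bash
python3 cs.py; python3 -c "
from h import *
cv2.imwrite('pics/d12.png',read_camera('side'))"; python3 lid.py pics/d12.png
```

```text
[ 583.5 -230.3   99.2] case xyz -20.7 0.2 [-0.2  0.2  1. ] 0.005021216486917183
-0.1 [131. 140. 141.] 39.0
0.0 [133. 149. 152.] 32.0
0.1 [129. 149. 154.] 36.0
0.2 [126. 145. 149.] 41.0
0.3 [122. 139. 143.] 43.0
0.4 [116. 132. 136.] 49.0
0.5 [111. 121. 122.] 49.0
0.6 [ 99. 104. 104.] 51.0
0.7 [79. 81. 78.] 49.0
0.8 [55. 54. 50.] 27.0
0.9 [46. 43. 38.] 8.0
1.0 [52. 48. 42.] 11.0
1.1 [58. 54. 48.] 11.0
1.2 [62. 57. 50.] 10.0
1.3 [64. 59. 52.] 9.0
1.4 [65. 61. 55.] 12.0
1.5 [68. 64. 58.] 12.0
1.6 [65. 69. 65.] 23.0
1.7 [61. 71. 70.] 26.0
1.8 [51. 87. 97.] 40.0
1.9 [ 34. 110. 131.] 46.0
2.0 [ 24. 127. 157.] 39.0
2.1 [ 19. 137. 172.] 32.0
```

Call:
move_arm --commands '[[[-0.5, 0.08, 2.0], [0, 0, 0], 0], [[0.5, -0.08, 1.0], [0, 0, 0], 0], [[1.3, -0.22, 0], [0, 0, 0], 0], [[0, 0, -1.4], [0, 0, 0], 0], [[0.6, -0.1, -1.1], [0, 0, 0], 0], [[0.6, -0.1, -1.1], [0, 0, 0], 0], [[0.6, -0.1, -1.0], [0, 0, 0], 0], [[0.75, -0.13, -1.0], [0, 0, 0], 0], [[0.75, -0.13, -1.0], [0, 0, 0], 0], [[0, 0, 0], [0, 0, 0], 0]]'

```text
t: 39.8
eef_pos: [628.4, -237.7, 61.2]
tcp_rot: [-3.141, 0.002, 1.4]
ft_force: [-0.2, -0.2, -0.3]
opening: 0.004
grip_force: 0.0
```

```bash
python3 cs.py; python3 -c "
from h import *
cv2.imwrite('pics/d13.png',read_camera('side'))"; python3 lid.py pics/d13.png | head -14
```

```text
[ 628.4 -237.7   61.2] case xyz 24.8 0.5 [-0.2 -0.2 -0.3] 0.004023490496153946
-0.1 [79. 83. 81.] 47.0
0.0 [66. 66. 64.] 43.0
0.1 [47. 45. 41.] 14.0
0.2 [54. 50. 44.] 16.0
0.3 [64. 60. 53.] 17.0
0.4 [71. 66. 59.] 16.0
0.5 [76. 70. 63.] 13.0
0.6 [77. 71. 64.] 12.0
0.7 [78. 72. 64.] 12.0
0.8 [79. 73. 66.] 13.0
0.9 [81. 75. 67.] 14.0
1.0 [82. 77. 69.] 14.0
1.1 [83. 77. 70.] 15.0
1.2 [82. 79. 72.] 19.0
```

Call:
move_arm --commands '[[[0.3, -0.05, -0.5], [0, 0, 0], 0], [[0, 0, -0.4], [0, 0, 0], 0], [[0, 0, -0.2], [0, 0, 0], 0], [[0, 0, 0], [0, 0, 0], 0]]'

```text
t: 40.25
eef_pos: [631.5, -238.4, 52.5]
tcp_rot: [3.14, 0.003, 1.4]
ft_force: [0.0, -0.6, -0.5]
opening: 0.002
grip_force: 0.0
```

Call:
move_arm --commands '[[[0, 0, -0.2], [0, 0, 0], 0], [[0, 0, 0], [0, 0, 0], 0]]'

```text
t: 40.45
eef_pos: [631.6, -238.5, 50.6]
tcp_rot: [3.139, 0.003, 1.4]
ft_force: [0.1, 0.8, 1.5]
opening: 0.004
grip_force: 0.0
```

Call:
move_arm --commands '[[[0, 0, -0.15], [0, 0, 0], 0], [[0, 0, -0.1], [0, 0, 0], 0], [[0, 0, 0], [0, 0, 0], 0]]'

```text
t: 40.75
eef_pos: [631.7, -238.5, 48.3]
tcp_rot: [3.139, 0.003, 1.4]
ft_force: [-0.5, -0.3, 2.0]
opening: 0.003
grip_force: 1.1
```

Call:
move_arm --commands '[[[0, 0, -0.1], [0, 0, 0], 0], [[0, 0, 0], [0, 0, 0], 0]]'

```text
t: 40.95
eef_pos: [631.8, -238.5, 48.2]
tcp_rot: [3.139, 0.003, 1.4]
ft_force: [-2.0, 1.4, 10.9]
opening: 0.003
grip_force: 5.2
```

Call:
move_arm --commands '[[[0, 0, 1], [0, 0, 0], 0], [[0, 0, 4], [0, 0, 0], 0], [[0, 0, 5], [0, 0, 0], 0], [[0, 0, 5], [0, 0, 0], 0], [[0, 0, 0], [0, 0, 0], 0], [[0, 0, 0], [0, 0, 0], 0]]'

```text
t: 41.55
eef_pos: [631.8, -238.5, 198.5]
tcp_rot: [3.137, 0.003, 1.4]
ft_force: [0.3, 0.4, -1.1]
opening: 0.004
grip_force: 0.0
```

```bash
python3 -c "
from h import *
cv2.imwrite('pics/d14.png',read_camera('side'))"; python3 lid.py pics/d14.png | head -5; python3 -c "
from cell import *
print(state()['ft_force'],env.job_done())"
```

```text
-0.1 [44. 42. 37.] 8.0
0.0 [47. 43. 37.] 10.0
0.1 [56. 51. 45.] 17.0
0.2 [66. 61. 54.] 17.0
0.3 [72. 67. 60.] 14.0
the job is handed in; nothing more can be done
[ 0.75589111 -0.76549693 -0.16330729] None
```

The toothbrush handle is in the case's pocket with the button up, the lid is shut, and I handed the job in at 41.6 s; no verdict came back. My first lay-down had the button facing sideways, so I stood the handle up on the tiles and laid it down again before packing it.

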